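# Lay a gauge bar across two rests and wedge it level

### The arm

A 7-joint arm with a two-finger parallel gripper is mounted at the origin on the work surface. World frame = base frame: x ahead of the robot, y to its left, z up, the work surface at z = 0. Lengths are in m, angles in rad, forces in N, time in s.
With the tool pointing down it reaches from about 0.425 to 0.875 m from the base axis. Payload 4.7 kg.
Tool frame: the origin (TCP) lies midway between the tips of the shut fingers; the grasp point (between the pads) lies 19 mm behind it (arm.hold_point_z is the distance from the TCP to the grasp point, in m); z points along the fingers, y is the direction in which the jaws open and shut (so a half turn about z gives the same grasp; the last joint's range is limited). The gripper opens to 85 mm and grips with 20 to 120 N. Pads are 22 mm wide; open, the fingers measure 114 mm over their backs; the gripper's body (76 mm by 85 mm) begins 54 mm behind the grasp point. The pads swing forward as they close: fully open they stand 13 mm farther back than shut.
Start: joints at [-1.111, 0.321, -0.07, 1.45, 0.023, 1.371, -0.057], TCP at [0.28, 0.586, 0.231] pointing down, gripper open.
Joint ranges: [-2.86, 2.86], [-0.3, 2.09], [-1.38, 1.24], [0.06, 2.45], [-1.56, 4.7], [0.09, 2.05], [-2.69, 2.69]. Speed limits (rad/s): [2.57, 2.57, 3.14, 3.14, 3.14, 3.14, 3.14].

### API

Orientations are given as a unit quaternion [x, y, z, w].
In Python, from rig import arm gives the robot as it stands. The module is installed in compiled form; this text tells all that it offers.
- The arm moves only by the tool arm_command, never from a script. Its argument "motion" is a list of rows, each an object of numbers: "dx", "dy", "dz": the shift along the tool's x, y, z in mm; "rx", "ry", "rz": the turn, a rotation vector about the tool's x, y, z in rad. A call has 1 to 12 rows; each row shifts and turns the pose as measured when the row begins, along the tool's axes as they then stand; what a row does not reach is not made up. A row lasts 1/8 s, in which the tool goes at most 62.5 mm and 10.7 degrees, less where a joint would pass 70% of its speed; a pose out of reach is approached as far as the arm can. A call with a gripper value outside its range is refused whole. "claw" is the closure, from -1 (fully open) to 1 (shut), set as the call begins (left out, the last holds). The fingers move at their own pace and stop on an object; "force" is the grip in N (left out, the last holds). Time passes only in rows, so rows that do not move let the fingers close. It gives the time, the measured TCP pose, the force and the opening at its end, in the units of the state.
- arm.sense(): the state, without advancing time (a new reading comes with each control period).
- arm.capture(name): name is "side" or "top"; returns the picture (420x560x3 uint8, red, green, blue); there is no depth.
- arm.calibration(name): a dict with "fx", "fy", "cx", "cy" (pixels), "dist_coeffs" ([k1, k2, p1, p2, k3] as OpenCV has them; the pictures are not rectified), "pose" (4x4, takes a point from camera to world coordinates). Camera axes: x right, y down, z forward; pixel columns grow to the right and rows downward; lengths in m; the calibration is good to about 2 mm. A picture is of the moment at which its call begins. calibration takes no time and is no camera call.
- arm.close_job(): hands the job in, once; it reports no verdict.
The state is a dict: "t": time; "q": joint angles; "qvel": joint speeds; "joint_torque": joint torques, N m; "eef_pos": TCP position; "tcp_rot": TCP orientation; "contact_force": force on the tool from outside, world axes, zero at the start; "wrist_torque": the same for the moment, N m; "opening": finger opening in m.
Only numpy, scipy, OpenCV 4.12 (cv2) and the standard library are available. Lean on these libraries where they do the work, as an engineer would, in place of code of your own. Each camera call takes 0.05 s, during which the arm holds its last target.

### The job

Take the aluminium gauge bar off the sloped holder and lay it gently across the two rests of the setting stand, centred on them, with its dial end on the high rest and close up to the end stop, and let go of it. Then push the steel wedge along its channel under the low end until the bar sits level. Do not knock the dial, do not let the bar drop on the bench, and leave everything else on the bench where it is.

Things in the scene. Friction and masses are not known exactly. Their poses are not given: they have to be found in the camera images.
- bar_center (a point): Centre (half-way up) of the gauge bar: a rectangular aluminium bar 180 long (x), 48 wide (y), 22 high (z), about 0.56 kg, with a dial gauge on top near its +x end. x runs to the dial end, z out of the top face. It starts lengthwise on the sloped holder, dial end uppermost; its sides overhang the holder's 26 wide rail by about 11 each, so fingers can pass down both sides.
- dial: The black round dial gauge (34 diameter, 18 thick, disc facing along the bar) fixed on the bar's top. Origin on the bar's top face 66 from the bar's centre towards +x; the dial reaches 40 above that face. Axes as the bar's. It moves with the bar.
- gauge_bar: The same gauge bar with its dial; origin at the centre of its underside, 11 below bar_center; same axes.
- ramp: Sloped holder, fixed: base 190 x 90, 10 thick, carrying a 26 wide steel rail that rises at 38 degrees towards the holder's +x, with a lip at its foot against which the bar's lower end rests. Origin at the centre of the underside of the base, z up. The lip is 26 wide and stands 16 above the rail's face; the bar's centre starts about 99 above the bench.
- stand: Setting stand, fixed. Origin on the bench under it, z up, x along it towards the end stop, y across. Base 90 wide, 10 high, from x = -225 to +125. End stop: upright plate 60 wide, inner face at x = 110, top at z = 62. A bar laid with its dial end 0 to 8 from the stop bears on the crest's edge at x = 88 and, 14 lower, with its plain end on the rails: it slopes about 5 degrees.
- stand_crest (a point): High rest of the stand: middle of the top of a narrow steel crest 12 wide in x, 52 wide in y, at x = 94, z = 46 of the stand. Axes as the stand's.
- stand_rails (a point): Low rest of the stand, at x = -85, z = 32 of the stand: level with the tops of two parallel rails 60 long in x (x = -115 to -55) and 10 wide, whose inner faces are 16 from the middle line. Between them is the wedge's channel, 32 wide, its floor 8 below the rail tops (z = 24): a flat table 60 wide from x = -225 to x = -45. Axes as the stand's.
- wedge_center (a point): Middle of the loose steel wedge, 12 above its underside: 100 long (x), 28 wide (y), flat below, top sloping evenly from 29 high at the blunt butt (x = -50) to 4 high at the nose (x = +50); 0.36 kg. It starts on the channel floor, nose towards the stop and between the rails, short of where the bar's low end will lie.
- wedge_butt (a point): Centre of the wedge's upright butt face (28 wide, 29 high), to push on. Pushed to the stand's +x, the wedge lifts the bar's low end edge; the bar is level when the wedge is 22 high at the bar's end, that is when the butt stands 28 out from the bar's plain end. It takes 2 to 8 N, stays where it is left, and may push the bar up to the end stop.
- wedge: The same wedge; origin at the centre of its underside, 12 below wedge_center; same axes.
- disc: Bystander: turned steel disc, 130 diameter, 30 high. Origin under its centre.
- flange: Bystander: steel flange, 72 diameter and 34 high. Origin under its centre.
- bush: Bystander: steel bush standing on end, 42 diameter, 46 high. Origin under its centre.
- shaft_blank: Bystander: stepped steel blank standing on end, 52 diameter, 75 high. Origin under its centre.
- spanner: Bystander: spanner 170 long lying flat.
- screwdriver: Bystander: screwdriver 190 long lying flat.
- oil_bottle: Bystander: white plastic bottle, 56 diameter, 130 high. Origin under its centre.
There are look-alikes about, which are no part of the job. Leave any brown or red look-alike of the wedge alone.

How it is judged:
On the way:
1. the bar lies released on both rests, dial end on the high rest and near the stop, still sloping down to its low end (x of bar_center in the frame of stand above 0.012 m and y of bar_center in the frame of stand between -0.008 and 0.008 m and x of dial in the frame of stand above 0.06 m and angle between the x axis of dial and the x axis of stand, either way round below 0.12 rad and contact force between gauge_bar and stand above 0.5 N and contact force between gauge_bar and the fingers below 0.1 N and linear speed of gauge_bar below 0.01 m/s and angle between gauge_bar's own z axis and vertical between 0.06 and 0.115 rad), for 0.3 s.
At the end, for the whole second after the job is handed in: The bar lies on the high rest and on the wedge, dial end towards the stop with a gap under 8 mm, within 8 mm of the stand's middle line and 7 degrees of its direction, level within 1 degree, released and at rest (x of bar_center in the frame of stand above 0.012 m and y of bar_center in the frame of stand between -0.008 and 0.008 m and x of dial in the frame of stand above 0.06 m and angle between the x axis of dial and the x axis of stand, either way round below 0.12 rad and contact force between gauge_bar and stand above 0.5 N and contact force between gauge_bar and the fingers below 0.1 N and linear speed of each of gauge_bar, wedge below 0.01 m/s and angle between gauge_bar's own z axis and vertical below 0.0175 rad and contact force between gauge_bar and wedge above 0.3 N); the robot touches nothing.
It fails at once if the dial is knocked by the arm or the fingers (over 3 N) (contact force between dial and the arm above 3 N or contact force between dial and the fingers above 3 N).
It fails at once if the bar drops on the bench (height (world z) of bar_center below 0.04 m).
It fails at once if the bar is pressed or banged hard on the stand (over 80 N) (contact force between gauge_bar and stand above 80 N).
It fails at once if the bar is let fall: it moves faster than 0.5 m/s with no finger on it (a free fall of over 13 mm) (linear speed of gauge_bar above 0.5 m/s and contact force between gauge_bar and the fingers below 0.1 N).
It fails at once if a bystander is moved by more than 20 mm (distance of any of disc, flange, bush, shaft_blank, spanner, screwdriver, oil_bottle from where it was at the start of the episode above 0.02 m).
It also fails if it takes over 69 s, if anything falls off the work surface, if the arm or the gripper's body presses on something with over 40 N, if the wrist force passes 120 N, or if a joint passes its speed limit or range.

## Working session

There is one attempt and no reset: what is moved stays moved. The work goes in short steps, Python scripts to look and compute and a tool call to move; the robot and the scene stay as the last step left them, time stands still between calls to the robot, and variables do not carry over. Pictures are saved under pics/ and viewed, and the job is handed in when it is done.

Besides the shell and the picture viewer there is one more tool, called by a JSON object that holds its "fn" and its "kwargs", one argument or row to a line. arm_command: Moves the arm, as the interface text tells. Its arguments: {"type":"object","properties":{"motion":{"type":"array","items":{"type":"object","properties":{"dx":{"type":"number"},"dy":{"type":"number"},"dz":{"type":"number"},"rx":{"type":"number"},"ry":{"type":"number"},"rz":{"type":"number"}}}},"claw":{"type":"number"},"force":{"type":"number"}},"required":["motion"]}

```bash
mkdir -p pics; python3 - <<'E'
from rig import arm
import cv2
s=arm.sense(); print(s)
for n in("side","top"):
    im=arm.capture(n); cv2.imwrite(f"pics/{n}0.png",im[:,:,::-1]); c=arm.calibration(n); print(n,c)
print(arm.hold_point_z)
E
```

```text
{'t': 0.0, 'q': array([-1.11093144,  0.32182673, -0.07009414,  1.45170268,  0.02259141,
        1.37078885, -0.05687386]), 'qvel': array([ 1.51969134e-03, -8.68537088e-05,  4.02153667e-04, -6.77273633e-04,
        1.60811517e-05,  1.19554137e-03, -2.16383251e-03]), 'joint_torque': array([-3.89625975e-04, -4.93580997e+01, -3.82879162e-01, -3.14333224e+01,
        1.27617409e-02,  1.13124191e-02,  4.57777816e-08]), 'eef_pos': array([0.28004651, 0.58597046, 0.23020725]), 'tcp_rot': array([ 2.21010107e-01,  9.75271036e-01, -9.54020670e-04, -1.71070949e-04]), 'contact_force': array([ 0.78908073, -0.50825894, -0.43983041]), 'wrist_torque': array([ 0.02410935, -0.00058755, -0.07544027]), 'opening': 0.08547697906535867}
side {'fx': 509.8198955498461, 'fy': 509.8198955498461, 'cx': 289.132100123607, 'cy': 210.908392598967, 'dist_coeffs': array([0.02670702, 0.        , 0.        , 0.        , 0.        ]), 'pose': array([[ 0.98288753, -0.08796216,  0.16184795,  0.38319839],
       [-0.18282368, -0.57328608,  0.79869805, -0.91787085],
       [ 0.02252997, -0.81461999, -0.5795573 ,  0.83196346],
       [ 0.        ,  0.        ,  0.        ,  1.        ]])}
top {'fx': 407.1677745701108, 'fy': 407.1677745701108, 'cx': 286.7647792772414, 'cy': 211.49926392982354, 'dist_coeffs': array([-0.06950979,  0.        ,  0.        ,  0.        ,  0.        ]), 'pose': array([[ 0.02467885, -0.98167082,  0.1889798 ,  0.33748264],
       [-0.99965588, -0.02591442, -0.00406961,  0.04407421],
       [ 0.00889232, -0.18881433, -0.98197254,  1.2845261 ],
       [ 0.        ,  0.        ,  0.        ,  1.        ]])}
0.0187
```

View pics/side0.png

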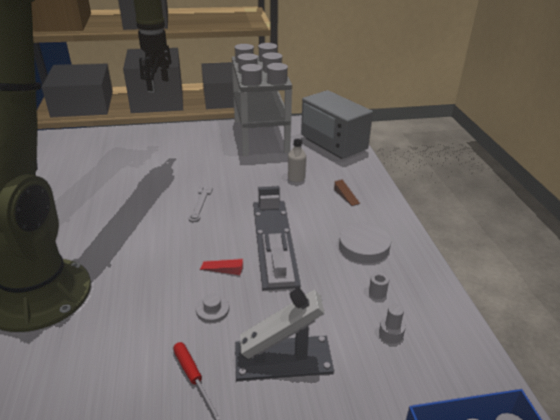

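View pics/top0.png

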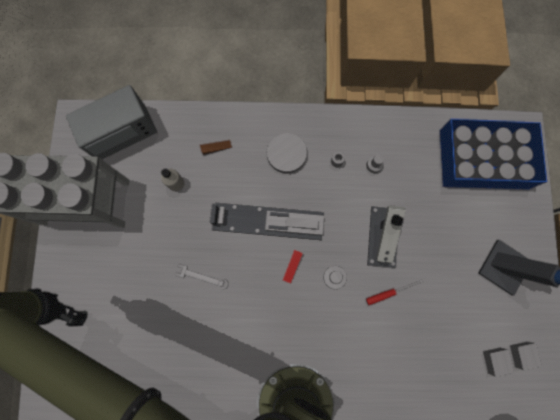

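The top view shows the stand at about (267,221) px with its end stop on the left at (219,214) and the wedge at (293,222). The bar is on its holder at (391,236), with the dial at (397,221). I'll zoom in next.

```bash
cat > h.py <<'E'
import numpy as np, cv2
from rig import arm
def ray(n,px):
    c=arm.calibration(n);K=np.array([[c['fx'],0,c['cx']],[0,c['fy'],c['cy']],[0,0,1]])
    u=cv2.undistortPoints(np.array(px,float).reshape(-1,1,2),K,c['dist_coeffs']).reshape(-1,2)
    d=np.c_[u,np.ones(len(u))]@c['pose'][:3,:3].T
    return c['pose'][:3,3],d
def onz(n,px,z):
    o,d=ray(n,px); z=np.broadcast_to(z,(len(d),)); return o+d*((z-o[2])/d[:,2])[:,None]
def proj(n,P):
    c=arm.calibration(n);K=np.array([[c['fx'],0,c['cx']],[0,c['fy'],c['cy']],[0,0,1]])
    T=np.linalg.inv(c['pose']); r,_=cv2.Rodrigues(T[:3,:3])
    return cv2.projectPoints(np.array(P,float).reshape(-1,1,3),r,T[:3,3],K,c['dist_coeffs'])[0].reshape(-1,2)
def tri(p1,p2):
    o1,d1=ray('side',[p1]);o2,d2=ray('top',[p2]);d1=d1[0]/np.linalg.norm(d1[0]);d2=d2[0]/np.linalg.norm(d2[0])
    A=np.c_[d1,-d2];t=np.linalg.lstsq(A,o2-o1,rcond=None)[0]
    a=o1+t[0]*d1;b=o2+t[1]*d2
    return (a+b)/2,np.linalg.norm(a-b)
def crop(src,x0,y0,w,h,k,out):
    im=cv2.imread(src)[y0:y0+h,x0:x0+w]; im=cv2.resize(im,None,fx=k,fy=k,interpolation=cv2.INTER_CUBIC)
    for i in range(0,w,10): cv2.putText(im,str(x0+i),(i*k,8),0,.3,(0,255,255),1); cv2.line(im,(i*k,10),(i*k,14),(0,255,255),1)
    for i in range(0,h,10): cv2.putText(im,str(y0+i),(0,i*k+4),0,.3,(0,255,255),1)
    cv2.imwrite(out,im)
E
python3 -c "
from h import *
crop('pics/top0.png',205,195,130,60,6,'pics/ts.png')
crop('pics/top0.png',360,195,60,80,7,'pics/tb.png')
crop('pics/side0.png',225,280,115,105,5,'pics/sb.png')
crop('pics/side0.png',240,175,70,120,5,'pics/ss.png')
"
```

```text
(no output)
```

View pics/ts.png

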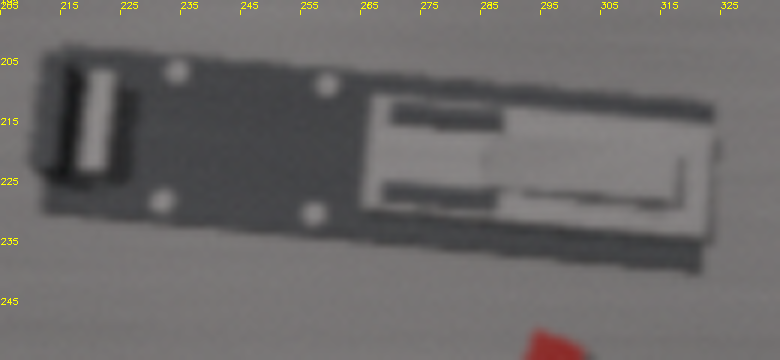

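View pics/tb.png

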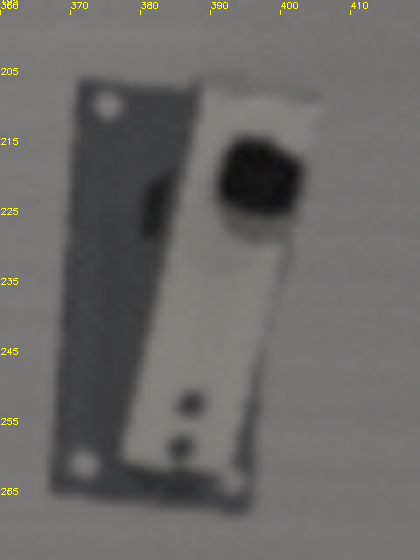

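View pics/sb.png

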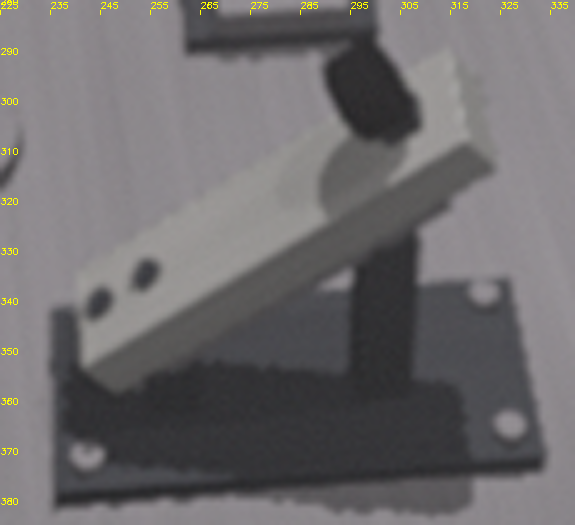

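View pics/ss.png

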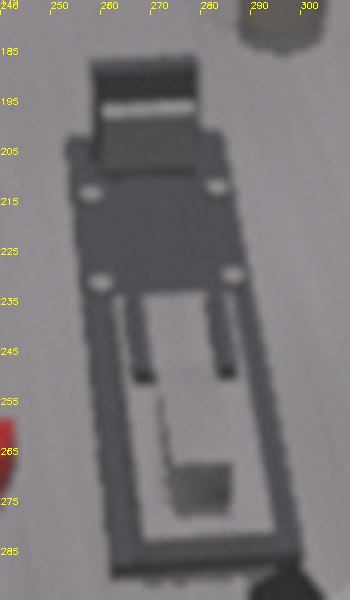

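```bash
python3 - <<'E'
from h import *
np.set_printoptions(precision=4,suppress=True)
print('stand base z.01 R-top,R-bot,L-bot',onz('top',[(324,212.5),(321.7,240),(212,229.8)],.01))
print('bolts',onz('top',[(234.7,206.3),(259.5,208.5),(232,228.2),(257.3,230.3)],.01))
print('table z.024: TL,BL,TR,BR',onz('top',[(267,210.5),(265.5,229.5),(324,214.5),(322.5,234.5)],.024))
print('crest',onz('top',[(222.3,206.5),(219.6,223)],.046))
print('wedge butt top z.053',onz('top',[(319,221.5),(318,229.5)],.053), 'nose z.028',onz('top',[(285.5,224)],.028))
print('side stand base front', onz('side',[(262,287.5),(298.5,283.5)],.01))
print('side table front', onz('side',[(267.5,283),(294,280.5)],.024))
print('side crest', onz('side',[(260,198),(279,195.5)],.046))
print('wedge butt side bottom',onz('side',[(273.5,277),(285.5,276.5)],.024),'top',onz('side',[(273.5,267.5),(286,267)],.053))
print('holder base z.01 top',onz('top',[(371,206),(367,265),(395.5,267.5)],.01),'side',onz('side',[(235.5,378),(333,370.5),(327,335.5),(235.5,341.5)],.01))
for nm,a,b in [('lowfar',(240.7,335),(377.3,260.5)),('highfar',(314.5,289.8),(388.7,207)),('hole1',(244.5,340.3),(386,258.7)),('hole2',(254,334.5),(387.5,252.5)),('dialtop',(296,289.5),(398.5,214))]:
    print(nm,*tri(a,b))
E
```

```text
stand base z.01 R-top,R-bot,L-bot [[ 0.5826 -0.0801  0.01  ]
 [ 0.4943 -0.0735  0.01  ]
 [ 0.5176  0.2737  0.01  ]]
bolts [[0.5953 0.2055 0.01  ]
 [0.5902 0.126  0.01  ]
 [0.5244 0.2106 0.01  ]
 [0.5198 0.1304 0.01  ]]
table z.024: TL,BL,TR,BR [[ 0.5816  0.1012  0.024 ]
 [ 0.521   0.1039  0.024 ]
 [ 0.5735 -0.0787  0.024 ]
 [ 0.5099 -0.0745  0.024 ]]
crest [[0.5864 0.2395 0.046 ]
 [0.5343 0.245  0.046 ]]
wedge butt top z.053 [[ 0.5459 -0.0607  0.053 ]
 [ 0.521  -0.0579  0.053 ]] nose z.028 [[0.5394 0.0418 0.028 ]]
side stand base front [[ 0.4959 -0.0733  0.01  ]
 [ 0.5811 -0.0738  0.01  ]]
side table front [[ 0.5083 -0.0753  0.024 ]
 [ 0.5695 -0.0768  0.024 ]]
side crest [[0.5346 0.2377 0.046 ]
 [0.5884 0.2421 0.046 ]]
wedge butt side bottom [[ 0.525  -0.0578  0.024 ]
 [ 0.5526 -0.0606  0.024 ]] top [[ 0.5249 -0.0575  0.053 ]
 [ 0.5533 -0.0604  0.053 ]]
holder base z.01 top [[ 0.6079 -0.2312  0.01  ]
 [ 0.4191 -0.2162  0.01  ]
 [ 0.4132 -0.3061  0.01  ]] side [[ 0.4123 -0.3067  0.01  ]
 [ 0.5993 -0.321   0.01  ]
 [ 0.6089 -0.2349  0.01  ]
 [ 0.4208 -0.2195  0.01  ]]
lowfar [ 0.4307 -0.2395  0.0505] 0.0002001648595207496
highfar [ 0.5728 -0.2492  0.1602] 0.0032148050785457175
hole1 [ 0.4358 -0.2635  0.0618] 0.00023142190843988838
hole2 [ 0.4537 -0.2647  0.0761] 0.0006986451665124881
dialtop [ 0.5404 -0.2685  0.1871] 0.018394431261200328
```

```bash
cat >> h.py <<'E'
from scipy.spatial.transform import Rotation as Ro
np.set_printoptions(precision=4,suppress=True)
C=np.array([.507,-.269,.098]); yh=-.077
hx=np.array([np.cos(yh),np.sin(yh),0]);hy=np.array([-np.sin(yh),np.cos(yh),0]);Z=np.array([0,0,1.])
a38=np.deg2rad(38)
def Rp(h,p): # tool x along heading h, raised by pitch p, z downish
    x=np.cos(p)*h+np.sin(p)*Z; n=-np.sin(p)*h+np.cos(p)*Z
    return np.c_[x,np.cross(-n,x),-n]
ys=np.pi/2-.067
sx=np.array([np.cos(ys),np.sin(ys),0]);sy=np.array([-np.sin(ys),np.cos(ys),0]);SO=np.array([.5548,.148,0])
def st(x,y,z): return SO+x*sx+y*sy+z*Z
def plan(P,R,n):
    s=arm.sense();p=s['eef_pos'];R0=Ro.from_quat(s['tcp_rot']);w=(R0.inv()*Ro.from_matrix(R)).as_rotvec()
    print('t %.2f'%s['t'],'q',s['q'],'p',p,'F',s['contact_force'],'op %.4f'%s['opening'])
    print('dist mm',np.linalg.norm(P-p)*1e3/n,'rot/row',np.linalg.norm(w)/n)
    for i in range(n):
        Ri=R0*Ro.from_rotvec(w*i/n); d=Ri.inv().apply((P-p)/n)*1e3
        print(i,np.round(d,1),np.round(w/n,4))
E
python3 - <<'E'
from h import *
print(onz('side',[(297,175)],.03), onz('top',[(171,180)],.13))
plan(np.array([.42,-.25,.34]),Rp(hx,0),18)
E
```

```text
[[0.6648 0.3673 0.03  ]] [[0.645  0.3821 0.13  ]]
t 0.10 q [-1.1109  0.3218 -0.0701  1.4516  0.0226  1.3708 -0.0569] p [0.2801 0.586  0.2303] F [ 0.3926 -0.7338 -0.2989] op 0.0857
dist mm 47.48380894161999 rot/row 0.15404405513306083
0 [-27.  -38.6  -6. ] [-0.      0.0001  0.154 ]
1 [-32.6 -34.   -6. ] [-0.      0.0001  0.154 ]
2 [-37.5 -28.6  -6. ] [-0.      0.0001  0.154 ]
3 [-41.4 -22.5  -6. ] [-0.      0.0001  0.154 ]
4 [-44.4 -15.8  -6. ] [-0.      0.0001  0.154 ]
5 [-46.3  -8.9  -6.1] [-0.      0.0001  0.154 ]
6 [-47.1  -1.7  -6.1] [-0.      0.0001  0.154 ]
7 [-46.8   5.6  -6.1] [-0.      0.0001  0.154 ]
8 [-45.3  12.7  -6.1] [-0.      0.0001  0.154 ]
9 [-42.9  19.5  -6.1] [-0.      0.0001  0.154 ]
10 [-39.4  25.9  -6.1] [-0.      0.0001  0.154 ]
11 [-34.9  31.6  -6.1] [-0.      0.0001  0.154 ]
12 [-29.7  36.6  -6.1] [-0.      0.0001  0.154 ]
13 [-23.7  40.7  -6.1] [-0.      0.0001  0.154 ]
14 [-17.2  43.8  -6.1] [-0.      0.0001  0.154 ]
15 [-10.2  46.   -6.1] [-0.      0.0001  0.154 ]
16 [-3.1 47.  -6.1] [-0.      0.0001  0.154 ]
17 [ 4.2 46.9 -6.1] [-0.      0.0001  0.154 ]
```

```bash
python3 - <<'E'
from h import *
h=np.array([np.cos(.0),np.sin(.0),0]); 
# mid yaw: x azimuth start 154.5deg -> end -4.4
m=np.deg2rad(75); plan(np.array([.43,.2,.33]),Rp(np.array([np.cos(m),np.sin(m),0]),0),9)
E
```

```text
t 0.10 q [-1.1109  0.3218 -0.0701  1.4516  0.0226  1.3708 -0.0569] p [0.2801 0.586  0.2303] F [ 0.3926 -0.7338 -0.2989] op 0.0857
dist mm 47.32599745937464 rot/row 0.15408854079000645
0 [-33.5 -31.5 -11. ] [-0.0002  0.0001  0.1541]
1 [-38. -26. -11.] [-0.0002  0.0001  0.1541]
2 [-41.5 -19.9 -11. ] [-0.0002  0.0001  0.1541]
3 [-44.1 -13.3 -11. ] [-0.0002  0.0001  0.1541]
4 [-45.6  -6.4 -11.1] [-0.0002  0.0001  0.1541]
5 [-46.    0.7 -11.1] [-0.0002  0.0001  0.1541]
6 [-45.4   7.8 -11.1] [-0.0002  0.0001  0.1541]
7 [-43.6  14.6 -11.1] [-0.0002  0.0001  0.1541]
8 [-40.9  21.2 -11.1] [-0.0002  0.0001  0.1541]
```

{"fn": "arm_command", "kwargs": {
  "motion": [
    {"dx": -33,"dy": -31,"dz": -11,"rz": 0.154},
    {"dx": -38,"dy": -26,"dz": -11,"rz": 0.154},
    {"dx": -41,"dy": -20,"dz": -11,"rz": 0.154},
    {"dx": -44,"dy": -13,"dz": -11,"rz": 0.154},
    {"dx": -46,"dy": -6,"dz": -11,"rz": 0.154},
    {"dx": -46,"dy": 1,"dz": -11,"rz": 0.154},
    {"dx": -45,"dy": 8,"dz": -11,"rz": 0.154},
    {"dx": -44,"dy": 15,"dz": -11,"rz": 0.154},
    {"dx": -41,"dy": 21,"dz": -11,"rz": 0.154}
  ],
  "claw": -1
}}

```text
invalid input at $.motion[0]: expected keys dx, dy, dz, rx, ry, rz
```

```bash
python3 - <<'E'
from h import *
plan(np.array([.42,-.25,.32]),Rp(hx,0.),10)
E
```

```text
t 0.10 q [-1.1109  0.3218 -0.0701  1.4516  0.0226  1.3708 -0.0569] p [0.2801 0.586  0.2303] F [ 0.3926 -0.7338 -0.2989] op 0.0857
dist mm 85.23718562991645 rot/row 0.2772792992395095
0 [-48.7 -69.4  -8.8] [-0.      0.0002  0.2773]
1 [-65.8 -53.4  -8.9] [-0.      0.0002  0.2773]
2 [-77.9 -33.4  -8.9] [-0.      0.0002  0.2773]
3 [-84.1 -10.8  -8.9] [-0.      0.0002  0.2773]
4 [-83.8  12.7  -8.9] [-0.      0.0002  0.2773]
5 [-77.2  35.1  -8.9] [-0.      0.0002  0.2773]
6 [-64.6  54.9  -9. ] [-0.      0.0002  0.2773]
7 [-47.1  70.5  -9. ] [-0.      0.0002  0.2773]
8 [-26.   80.7  -9. ] [-0.      0.0002  0.2773]
9 [-2.9 84.7 -9. ] [-0.      0.0002  0.2773]
```

All six keys are needed in every row.

{"fn": "arm_command", "kwargs": {
  "motion": [
    {"dx": -33,"dy": -31,"dz": -11,"rx": 0,"ry": 0,"rz": 0.154},
    {"dx": -38,"dy": -26,"dz": -11,"rx": 0,"ry": 0,"rz": 0.154},
    {"dx": -41,"dy": -20,"dz": -11,"rx": 0,"ry": 0,"rz": 0.154},
    {"dx": -44,"dy": -13,"dz": -11,"rx": 0,"ry": 0,"rz": 0.154},
    {"dx": -46,"dy": -6,"dz": -11,"rx": 0,"ry": 0,"rz": 0.154},
    {"dx": -46,"dy": 1,"dz": -11,"rx": 0,"ry": 0,"rz": 0.154},
    {"dx": -45,"dy": 8,"dz": -11,"rx": 0,"ry": 0,"rz": 0.154},
    {"dx": -44,"dy": 15,"dz": -11,"rx": 0,"ry": 0,"rz": 0.154},
    {"dx": -41,"dy": 21,"dz": -11,"rx": 0,"ry": 0,"rz": 0.154}
  ],
  "claw": -1
}}

```text
t: 1.23
eef_pos: [0.4244, 0.1882, 0.3271]
tcp_rot: [0.804, 0.594, -0.006, 0.001]
contact_force: [-0.4, -0.4, 0.1]
opening: 0.0855
```

```bash
python3 - <<'E'
from h import *
plan(np.array([.42,-.25,.32]),Rp(hx,0.),10)
E
```

```text
t 1.23 q [-0.7774 -0.1116  0.2745  1.731   0.0335  1.529  -0.805 ] p [0.4244 0.1882 0.3271] F [-0.437  -0.4441  0.0524] op 0.0855
dist mm 43.8304017671756 rot/row 0.13491258137729795
0 [-42.   12.5   1.1] [0.0002 0.0012 0.1349]
1 [-39.9  18.    1. ] [0.0002 0.0012 0.1349]
2 [-37.2  23.2   1. ] [0.0002 0.0012 0.1349]
3 [-33.7  28.    0.9] [0.0002 0.0012 0.1349]
4 [-29.6  32.3   0.9] [0.0002 0.0012 0.1349]
5 [-25.   36.    0.8] [0.0002 0.0012 0.1349]
6 [-19.9  39.    0.8] [0.0002 0.0012 0.1349]
7 [-14.5  41.3   0.8] [0.0002 0.0012 0.1349]
8 [-8.8 42.9  0.7] [0.0002 0.0012 0.1349]
9 [-3.  43.7  0.7] [0.0002 0.0012 0.1349]
```

{"fn": "arm_command", "kwargs": {
  "motion": [
    {"dx": -42,"dy": 12,"dz": 3,"rx": 0,"ry": 0,"rz": 0.135},
    {"dx": -40,"dy": 18,"dz": 3,"rx": 0,"ry": 0,"rz": 0.135},
    {"dx": -37,"dy": 23,"dz": 3,"rx": 0,"ry": 0,"rz": 0.135},
    {"dx": -34,"dy": 28,"dz": 3,"rx": 0,"ry": 0,"rz": 0.135},
    {"dx": -29,"dy": 32,"dz": 3,"rx": 0,"ry": 0,"rz": 0.135},
    {"dx": -23,"dy": 36,"dz": 3,"rx": 0,"ry": 0,"rz": 0.135},
    {"dx": -17,"dy": 39,"dz": 3,"rx": 0,"ry": 0,"rz": 0.135},
    {"dx": -11,"dy": 41,"dz": 3,"rx": 0,"ry": 0,"rz": 0.135},
    {"dx": -5,"dy": 43,"dz": 3,"rx": 0,"ry": 0,"rz": 0.135},
    {"dx": 0,"dy": 43,"dz": 3,"rx": 0,"ry": 0,"rz": 0.135}
  ]
}}

```text
t: 2.48
eef_pos: [0.4212, -0.2592, 0.2979]
tcp_rot: [0.998, -0.063, -0.003, 0.003]
contact_force: [-0.5, -0.2, -0.2]
opening: 0.0851
```

```bash
python3 - <<'E'
from h import *
R=Rp(hx,a38); plan(C+R@[0,0,.0187-.13],R,6)
E
```

```text
t 2.48 q [-0.2938 -0.0782  0.7517  1.7403  0.0615  1.4626 -1.2465] p [ 0.4212 -0.2592  0.2979] F [-0.4653 -0.2175 -0.2362] op 0.0851
dist mm 18.945723240615838 rot/row 0.11188783841420809
0 [ 3.1  0.3 18.7] [ 0.0036  0.1116 -0.0074]
1 [ 1.   0.4 18.9] [ 0.0036  0.1116 -0.0074]
2 [-1.1  0.4 18.9] [ 0.0036  0.1116 -0.0074]
3 [-3.2  0.5 18.7] [ 0.0036  0.1116 -0.0074]
4 [-5.3  0.5 18.2] [ 0.0036  0.1116 -0.0074]
5 [-7.3  0.5 17.5] [ 0.0036  0.1116 -0.0074]
```

{"fn": "arm_command", "kwargs": {
  "motion": [
    {"dx": 3,"dy": 0.3,"dz": 18.7,"rx": 0.0036,"ry": 0.112,"rz": -0.0074},
    {"dx": 1,"dy": 0.4,"dz": 18.9,"rx": 0.0036,"ry": 0.112,"rz": -0.0074},
    {"dx": -1,"dy": 0.4,"dz": 18.9,"rx": 0.0036,"ry": 0.112,"rz": -0.0074},
    {"dx": -3,"dy": 0.5,"dz": 18.7,"rx": 0.0036,"ry": 0.112,"rz": -0.0074},
    {"dx": -5,"dy": 0.5,"dz": 18.2,"rx": 0.0036,"ry": 0.112,"rz": -0.0074},
    {"dx": -7,"dy": 0.5,"dz": 17.5,"rx": 0.0036,"ry": 0.112,"rz": -0.0074}
  ]
}}

```text
t: 3.22
eef_pos: [0.4396, -0.2645, 0.1868]
tcp_rot: [0.948, -0.037, 0.315, 0.013]
contact_force: [0.7, 1.2, 1.1]
opening: 0.0854
```

```bash
python3 - <<'E'
from h import *
R=Rp(hx,a38); plan(C+R@[0,0,.0187-.13],R,2)
for n in('side','top'): cv2.imwrite(f'pics/{n}1.png',arm.capture(n)[:,:,::-1])
crop('pics/side1.png',215,240,130,140,4,'pics/sb1.png')
crop('pics/top1.png',340,190,110,100,5,'pics/tb1.png')
E
```

```text
t 3.23 q [ 0.5007 -0.2977  0.2199  2.3072 -0.5136  0.6604 -0.5851] p [ 0.4396 -0.2645  0.1868] F [0.7014 1.1698 1.1002] op 0.0854
dist mm 0.8031831454879046 rot/row 0.011095822103975167
0 [-0.7 -0.4  0.1] [ 0.0006  0.0111 -0.0002]
1 [-0.7 -0.4  0.1] [ 0.0006  0.0111 -0.0002]
```

View pics/sb1.png

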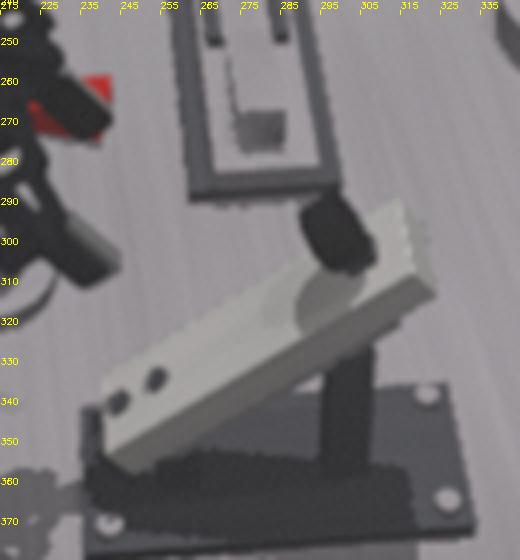

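View pics/tb1.png

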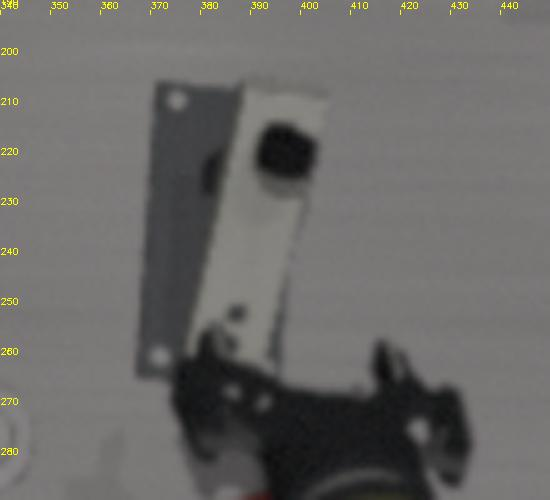

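The top view puts the fingertips near (382,254) and (416,260). I'll compare those with where the tips should project.

```bash
python3 - <<'E'
from h import *
s=arm.sense();R=Ro.from_quat(s['tcp_rot']).as_matrix();p=s['eef_pos']
for b in(-.013,):
  for y in(-.0427,0,.0427,.057,-.057):
    P=p+R@[0,y,b]; print(y,proj('top',[P]),proj('side',[P]))
print(proj('top',[C]),proj('side',[C]))
E
```

```text
-0.0427 [[382.7316 256.7178]] [[237.1619 275.1307]]
0 [[398.3597 258.4195]] [[237.5324 291.7332]]
0.0427 [[413.9219 260.1064]] [[237.9293 309.672 ]]
0.057 [[419.1171 260.6678]] [[238.0687 316.0074]]
-0.057 [[377.4849 256.1448]] [[237.0433 269.8432]]
[[390.4351 233.7266]] [[281.99   324.8168]]
```

```bash
python3 - <<'E'
from h import *
R=Rp(hx,a38); plan(C+R@[0,0,.0187+.003],R,8)
E
```

```text
t 3.33 q [ 0.5043 -0.2966  0.2228  2.3122 -0.5072  0.6642 -0.5926] p [ 0.4345 -0.2649  0.1819] F [-0.1195  0.461  -1.1588] op 0.0851
dist mm 16.576927353607662 rot/row 0.004228449177490297
0 [ 1.2 -0.2 16.5] [ 0.0001  0.004  -0.0013]
1 [ 1.2 -0.2 16.5] [ 0.0001  0.004  -0.0013]
2 [ 1.1 -0.2 16.5] [ 0.0001  0.004  -0.0013]
3 [ 1.  -0.2 16.5] [ 0.0001  0.004  -0.0013]
4 [ 1.  -0.2 16.5] [ 0.0001  0.004  -0.0013]
5 [ 0.9 -0.2 16.6] [ 0.0001  0.004  -0.0013]
6 [ 0.8 -0.2 16.6] [ 0.0001  0.004  -0.0013]
7 [ 0.8 -0.2 16.6] [ 0.0001  0.004  -0.0013]
```

{"fn": "arm_command", "kwargs": {
  "motion": [
    {"dx": 1.2,"dy": -0.2,"dz": 16.5,"rx": 0,"ry": 0.004,"rz": -0.001},
    {"dx": 1.2,"dy": -0.2,"dz": 16.5,"rx": 0,"ry": 0.004,"rz": -0.001},
    {"dx": 1.1,"dy": -0.2,"dz": 16.5,"rx": 0,"ry": 0.004,"rz": -0.001},
    {"dx": 1,"dy": -0.2,"dz": 16.5,"rx": 0,"ry": 0.004,"rz": -0.001},
    {"dx": 1,"dy": -0.2,"dz": 16.5,"rx": 0,"ry": 0.004,"rz": -0.001}
  ]
}}

```text
t: 3.95
eef_pos: [0.4954, -0.2682, 0.1254]
tcp_rot: [0.947, -0.037, 0.32, 0.012]
contact_force: [1.5, 1.2, 0.3]
opening: 0.0855
```

```bash
python3 - <<'E'
from h import *
R=Rp(hx,a38); plan(C+R@[0,0,.0187+.003],R,5)
for n in('side','top'): cv2.imwrite(f'pics/{n}2.png',arm.capture(n)[:,:,::-1])
crop('pics/side2.png',205,240,150,140,4,'pics/sb1.png')
crop('pics/top2.png',340,190,110,100,5,'pics/tb1.png')
E
```

```text
t 3.95 q [ 0.3831 -0.099   0.2729  2.2978 -0.7261  0.4857 -0.4125] p [ 0.4954 -0.2682  0.1254] F [1.5052 1.1579 0.3311] op 0.0855
dist mm 10.199044539472224 rot/row 0.0024244086620789996
0 [-1.4 -0.  10.1] [-0.0001  0.0024 -0.0002]
1 [-1.4 -0.  10.1] [-0.0001  0.0024 -0.0002]
2 [-1.5 -0.  10.1] [-0.0001  0.0024 -0.0002]
3 [-1.5 -0.  10.1] [-0.0001  0.0024 -0.0002]
4 [-1.5 -0.  10.1] [-0.0001  0.0024 -0.0002]
```

View pics/sb1.png

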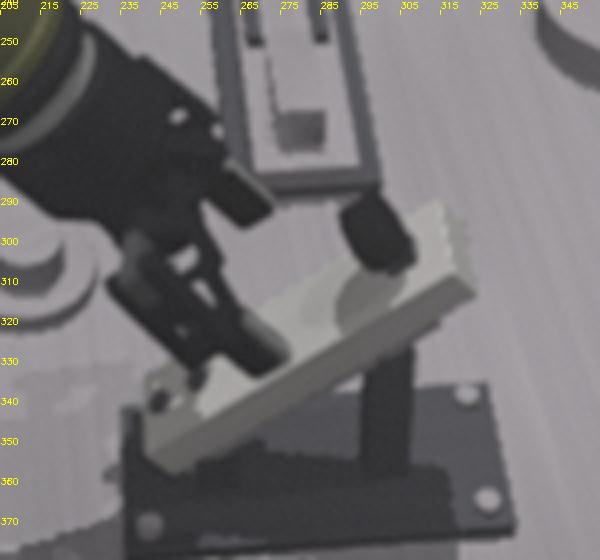

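View pics/tb1.png

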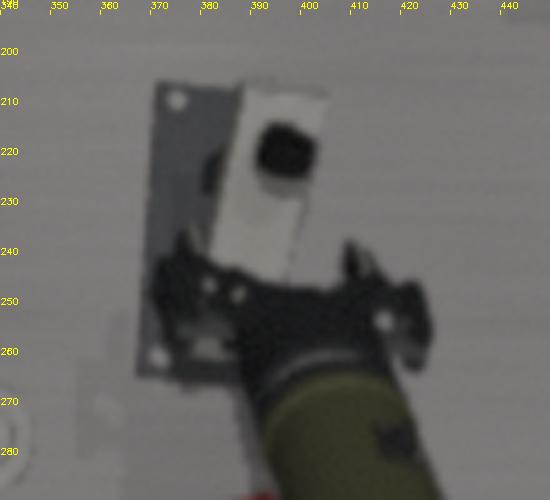

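Both cameras show the fingers clear on either side of the bar and well away from the dial. I'll go down to grasp depth.

{"fn": "arm_command", "kwargs": {
  "motion": [
    {"dx": -1,"dy": 0,"dz": 11,"rx": 0,"ry": 0.003,"rz": 0},
    {"dx": -1,"dy": 0,"dz": 11,"rx": 0,"ry": 0.003,"rz": 0},
    {"dx": -1.5,"dy": 0,"dz": 11,"rx": 0,"ry": 0.003,"rz": 0},
    {"dx": -1.5,"dy": 0,"dz": 11,"rx": 0,"ry": 0.003,"rz": 0},
    {"dx": -1.5,"dy": 0,"dz": 8,"rx": 0,"ry": 0.002,"rz": 0},
    {"dx": 0,"dy": 0,"dz": 0,"rx": 0,"ry": 0,"rz": 0}
  ]
}}

```text
t: 4.8
eef_pos: [0.5301, -0.2655, 0.0871]
tcp_rot: [0.944, -0.03, 0.328, 0.01]
contact_force: [-0.3, -0.0, 0.6]
opening: 0.0855
```

```bash
python3 - <<'E'
from h import *
R=Rp(hx,a38); plan(C+R@[0,0,.0187+.003],R,1)
for n in('side','top'): cv2.imwrite(f'pics/{n}3.png',arm.capture(n)[:,:,::-1])
crop('pics/side3.png',205,240,150,140,4,'pics/sb1.png')
crop('pics/top3.png',340,190,110,100,5,'pics/tb1.png')
E
```

```text
t 4.80 q [ 0.3462  0.0333  0.2777  2.2822 -0.991   0.4152 -0.1696] p [ 0.5301 -0.2655  0.0871] F [-0.2671 -0.0035  0.629 ] op 0.0855
dist mm 12.485903333443348 rot/row 0.014622875734932117
0 [-11.3   5.2  -1. ] [-0.0097 -0.0048  0.0098]
```

View pics/sb1.png

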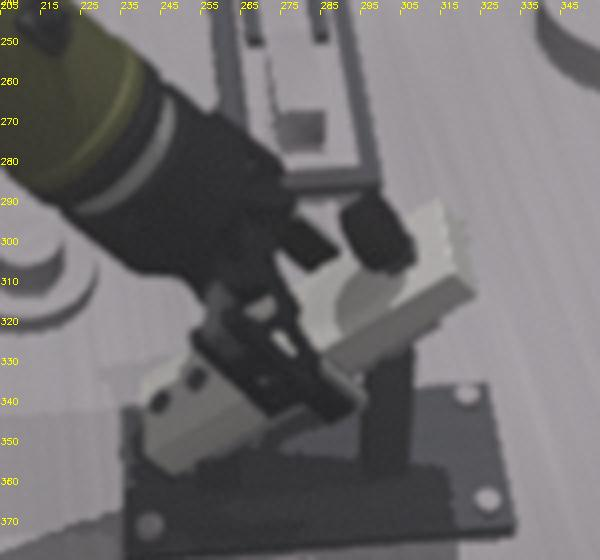

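View pics/tb1.png

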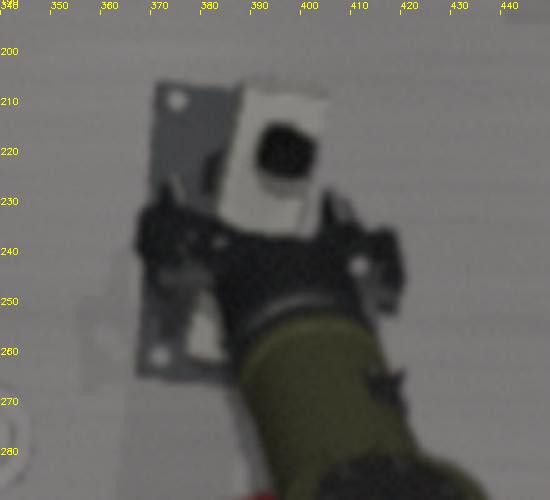

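The tool settled 11 mm too far up the bar and 5 mm sideways. I'll correct that before closing.

{"fn": "arm_command", "kwargs": {
  "motion": [
    {"dx": -6,"dy": 3,"dz": 0,"rx": -0.005,"ry": -0.003,"rz": 0.005},
    {"dx": -6,"dy": 2,"dz": -1,"rx": -0.005,"ry": -0.002,"rz": 0.005},
    {"dx": 0,"dy": 0,"dz": 0,"rx": 0,"ry": 0,"rz": 0}
  ]
}}

```text
t: 5.28
eef_pos: [0.5192, -0.2708, 0.0819]
tcp_rot: [0.944, -0.037, 0.326, 0.013]
contact_force: [0.4, 0.1, -0.6]
opening: 0.0852
```

```bash
python3 - <<'E'
from h import *
R=Rp(hx,a38); plan(C+R@[0,0,.0187+.003],R,1)
E
```

```text
t 5.28 q [ 0.3573  0.0275  0.2831  2.3001 -1.0047  0.4065 -0.1498] p [ 0.5192 -0.2708  0.0819] F [ 0.3909  0.0866 -0.5742] op 0.0852
dist mm 1.6872060784316893 rot/row 0.003123477698204124
0 [ 0.1 -0.9  1.4] [ 0.0022 -0.002  -0.0008]
```

{"fn": "arm_command", "kwargs": {
  "motion": [
    {"dx": 0,"dy": 0,"dz": 0,"rx": 0,"ry": 0,"rz": 0},
    {"dx": 0,"dy": 0,"dz": 0,"rx": 0,"ry": 0,"rz": 0},
    {"dx": 0,"dy": 0,"dz": 0,"rx": 0,"ry": 0,"rz": 0},
    {"dx": 0,"dy": 0,"dz": 0,"rx": 0,"ry": 0,"rz": 0},
    {"dx": 0,"dy": 0,"dz": 0,"rx": 0,"ry": 0,"rz": 0},
    {"dx": 0,"dy": 0,"dz": 0,"rx": 0,"ry": 0,"rz": 0}
  ],
  "claw": 1,
  "force": 60
}}

```text
t: 6.02
eef_pos: [0.5192, -0.2692, 0.0823]
tcp_rot: [0.944, -0.037, 0.326, 0.012]
contact_force: [-2.1, 0.6, 1.1]
opening: 0.047
```

```bash
python3 - <<'E'
from h import *
R=Rp(hx,a38); plan(C+R@[0,0,.0187+.003],R,1)
for n in('side','top'): cv2.imwrite(f'pics/{n}4.png',arm.capture(n)[:,:,::-1])
crop('pics/side4.png',205,240,150,140,4,'pics/sb1.png')
E
```

```text
t 6.03 q [ 0.3572  0.0261  0.2829  2.3007 -1.005   0.41   -0.1513] p [ 0.5192 -0.2692  0.0823] F [-2.1346  0.5782  1.1311] op 0.0470
dist mm 1.947117439942422 rot/row 0.0036108695487322446
0 [0.  0.7 1.8] [-0.0014 -0.0024 -0.0023]
```

View pics/sb1.png

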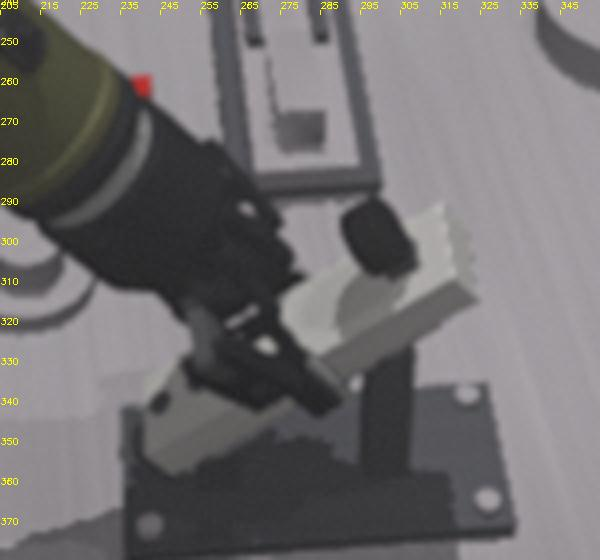

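The grip is firm at 47 mm opening. I'll lift straight off the rail to clear the lip.

{"fn": "arm_command", "kwargs": {
  "motion": [
    {"dx": 0,"dy": 0,"dz": -6,"rx": 0,"ry": 0,"rz": 0},
    {"dx": 0,"dy": 0,"dz": -12,"rx": 0,"ry": 0,"rz": 0},
    {"dx": 0,"dy": 0,"dz": -14,"rx": 0,"ry": 0,"rz": 0},
    {"dx": 5,"dy": 0,"dz": -14,"rx": 0,"ry": 0,"rz": 0},
    {"dx": 10,"dy": 0,"dz": -12,"rx": 0,"ry": 0,"rz": 0},
    {"dx": 15,"dy": 0,"dz": -12,"rx": 0,"ry": 0,"rz": 0}
  ]
}}

```text
t: 6.88
eef_pos: [0.4919, -0.2634, 0.1481]
tcp_rot: [0.947, -0.036, 0.318, 0.008]
contact_force: [0.3, -0.1, -4.7]
opening: 0.0473
```

```bash
python3 - <<'E'
from h import *
R=Rp(sx,0.08); plan(st(.0,0,.24),R,12)
for n in('side','top'): cv2.imwrite(f'pics/{n}5.png',arm.capture(n)[:,:,::-1])
E
```

```text
t 6.88 q [ 0.4022 -0.145   0.2484  2.2809 -0.6367  0.5358 -0.5116] p [ 0.4919 -0.2634  0.1481] F [ 0.3235 -0.1172 -4.654 ] op 0.0473
dist mm 35.519722569067824 rot/row 0.13812095336282007
0 [  6.6 -34.6  -4.3] [ 0.0468 -0.0374 -0.1245]
1 [ 10.7 -33.7  -3. ] [ 0.0468 -0.0374 -0.1245]
2 [ 14.8 -32.3  -1.9] [ 0.0468 -0.0374 -0.1245]
3 [ 18.6 -30.2  -1.1] [ 0.0468 -0.0374 -0.1245]
4 [ 22.2 -27.7  -0.5] [ 0.0468 -0.0374 -0.1245]
5 [ 25.4 -24.8  -0.2] [ 0.0468 -0.0374 -0.1245]
6 [ 28.3 -21.4  -0.1] [ 0.0468 -0.0374 -0.1245]
7 [ 30.8 -17.8  -0.3] [ 0.0468 -0.0374 -0.1245]
8 [ 32.7 -13.8  -0.7] [ 0.0468 -0.0374 -0.1245]
9 [34.1 -9.7 -1.4] [ 0.0468 -0.0374 -0.1245]
10 [35.  -5.5 -2.4] [ 0.0468 -0.0374 -0.1245]
11 [35.3 -1.3 -3.5] [ 0.0468 -0.0374 -0.1245]
```

View pics/side5.png

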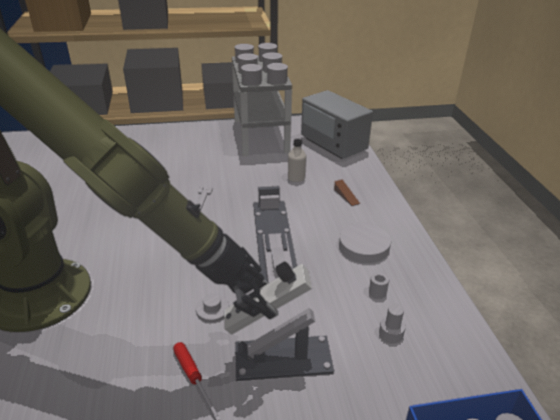

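```bash
python3 - <<'E'
from h import *
R=Rp(hx,0.086); plan(np.array([.53,-.265,.23]),R,5)
E
```

```text
t 6.97 q [ 0.4021 -0.1459  0.2479  2.2776 -0.6394  0.534  -0.509 ] p [ 0.4941 -0.2647  0.1511] F [ 0.8356 -0.5095 -4.4829] op 0.0469
dist mm 17.33805244713891 rot/row 0.11327752346255456
0 [15.3 -0.5 -8.2] [-0.001  -0.1133  0.0003]
1 [14.2 -0.5 -9.9] [-0.001  -0.1133  0.0003]
2 [ 13.   -0.5 -11.4] [-0.001  -0.1133  0.0003]
3 [ 11.7  -0.5 -12.8] [-0.001  -0.1133  0.0003]
4 [ 10.1  -0.5 -14.1] [-0.001  -0.1133  0.0003]
```

{"fn": "arm_command", "kwargs": {
  "motion": [
    {"dx": 15,"dy": 0,"dz": -8,"rx": 0,"ry": -0.113,"rz": 0},
    {"dx": 14,"dy": 0,"dz": -10,"rx": 0,"ry": -0.113,"rz": 0},
    {"dx": 13,"dy": 0,"dz": -11,"rx": 0,"ry": -0.113,"rz": 0},
    {"dx": 12,"dy": 0,"dz": -13,"rx": 0,"ry": -0.113,"rz": 0},
    {"dx": 10,"dy": 0,"dz": -14,"rx": 0,"ry": -0.113,"rz": 0},
    {"dx": 0,"dy": 0,"dz": 0,"rx": 0,"ry": 0,"rz": 0}
  ]
}}

```text
t: 7.72
eef_pos: [0.5224, -0.2643, 0.2165]
tcp_rot: [0.999, -0.037, 0.024, -0.006]
contact_force: [-0.6, 0.6, -5.3]
opening: 0.0471
```

```bash
python3 - <<'E'
from h import *
R=Rp(sx,0.086); plan(st(.0,0,.22),R,12)
E
```

```text
t 7.72 q [ 0.3886  0.1616  0.0594  1.6764 -0.0421  1.2642 -1.1866] p [ 0.5224 -0.2643  0.2165] F [-0.6205  0.6194 -5.3484] op 0.0471
dist mm 34.46410429200488 rot/row 0.13153024392101928
0 [  0.1 -34.5   0.2] [ 0.0079  0.0015 -0.1313]
1 [  4.6 -34.1   0.5] [ 0.0079  0.0015 -0.1313]
2 [  9.1 -33.2   0.7] [ 0.0079  0.0015 -0.1313]
3 [ 13.3 -31.8   1. ] [ 0.0079  0.0015 -0.1313]
4 [ 17.4 -29.7   1.3] [ 0.0079  0.0015 -0.1313]
5 [ 21.1 -27.2   1.5] [ 0.0079  0.0015 -0.1313]
6 [ 24.5 -24.2   1.8] [ 0.0079  0.0015 -0.1313]
7 [ 27.4 -20.7   2. ] [ 0.0079  0.0015 -0.1313]
8 [ 29.9 -17.    2.2] [ 0.0079  0.0015 -0.1313]
9 [ 31.9 -12.9   2.4] [ 0.0079  0.0015 -0.1313]
10 [33.3 -8.6  2.5] [ 0.0079  0.0015 -0.1313]
11 [34.1 -4.1  2.6] [ 0.0079  0.0015 -0.1313]
```

{"fn": "arm_command", "kwargs": {
  "motion": [
    {"dx": 0,"dy": -34,"dz": 0,"rx": 0.008,"ry": 0,"rz": -0.131},
    {"dx": 5,"dy": -34,"dz": 0,"rx": 0.008,"ry": 0,"rz": -0.131},
    {"dx": 9,"dy": -33,"dz": 0,"rx": 0.008,"ry": 0,"rz": -0.131},
    {"dx": 13,"dy": -32,"dz": 1,"rx": 0.008,"ry": 0,"rz": -0.131},
    {"dx": 17,"dy": -30,"dz": 1,"rx": 0.008,"ry": 0,"rz": -0.131},
    {"dx": 21,"dy": -27,"dz": 1,"rx": 0.008,"ry": 0,"rz": -0.131},
    {"dx": 24,"dy": -24,"dz": 1,"rx": 0.008,"ry": 0,"rz": -0.131},
    {"dx": 27,"dy": -21,"dz": 2,"rx": 0.008,"ry": 0,"rz": -0.131},
    {"dx": 30,"dy": -17,"dz": 2,"rx": 0.008,"ry": 0,"rz": -0.131},
    {"dx": 32,"dy": -13,"dz": 2,"rx": 0.008,"ry": 0,"rz": -0.131},
    {"dx": 33,"dy": -9,"dz": 2,"rx": 0.008,"ry": 0,"rz": -0.131},
    {"dx": 34,"dy": -4,"dz": 2,"rx": 0.008,"ry": 0,"rz": -0.131}
  ]
}}

```text
t: 9.22
eef_pos: [0.5249, 0.1472, 0.1993]
tcp_rot: [0.719, 0.694, 0.017, -0.04]
contact_force: [-0.0, -0.8, -5.0]
opening: 0.0476
```

```bash
python3 - <<'E'
from h import *
R=Rp(sx,0.086); plan(st(.0,0,.13),R,4)
E
```

```text
t 9.22 q [ 0.0464  0.1438 -0.3401  1.7405 -0.0404  1.2723 -0.3143] p [0.5249 0.1472 0.1993] F [-0.0044 -0.8118 -4.9612] op 0.0476
dist mm 18.86204142765405 rot/row 0.011905071920813458
0 [-0.9  8.  17. ] [-0.0091  0.0017  0.0074]
1 [-0.9  7.9 17.1] [-0.0091  0.0017  0.0074]
2 [-0.8  7.7 17.2] [-0.0091  0.0017  0.0074]
3 [-0.8  7.6 17.2] [-0.0091  0.0017  0.0074]
```

{"fn": "arm_command", "kwargs": {
  "motion": [
    {"dx": -1,"dy": 8,"dz": 17,"rx": -0.009,"ry": 0.002,"rz": 0.007},
    {"dx": -1,"dy": 8,"dz": 17,"rx": -0.009,"ry": 0.002,"rz": 0.007},
    {"dx": -1,"dy": 8,"dz": 17,"rx": -0.009,"ry": 0.002,"rz": 0.007},
    {"dx": -1,"dy": 8,"dz": 17,"rx": -0.009,"ry": 0.002,"rz": 0.007},
    {"dx": 0,"dy": 0,"dz": 0,"rx": 0,"ry": 0,"rz": 0}
  ]
}}

```text
t: 9.85
eef_pos: [0.547, 0.1461, 0.1197]
tcp_rot: [0.728, 0.685, 0.029, -0.032]
contact_force: [-1.2, -0.1, -5.0]
opening: 0.0471
```

```bash
python3 - <<'E'
from h import *
R=Rp(sx,0.086); plan(st(.0,0,.13),R,1)
for n in('side','top'): cv2.imwrite(f'pics/{n}6.png',arm.capture(n)[:,:,::-1])
crop('pics/side6.png',210,130,130,160,4,'pics/sb1.png')
crop('pics/top6.png',195,180,140,80,5,'pics/tb1.png')
E
```

```text
t 9.85 q [ 0.0395  0.2334 -0.3315  1.8062 -0.0099  1.0924 -0.3393] p [0.547  0.1461 0.1197] F [-1.243  -0.0929 -5.018 ] op 0.0471
dist mm 13.04619082549188 rot/row 0.010066045063919886
0 [  3.2   7.6 -10.1] [-0.0083 -0.0005  0.0057]
```

View pics/sb1.png

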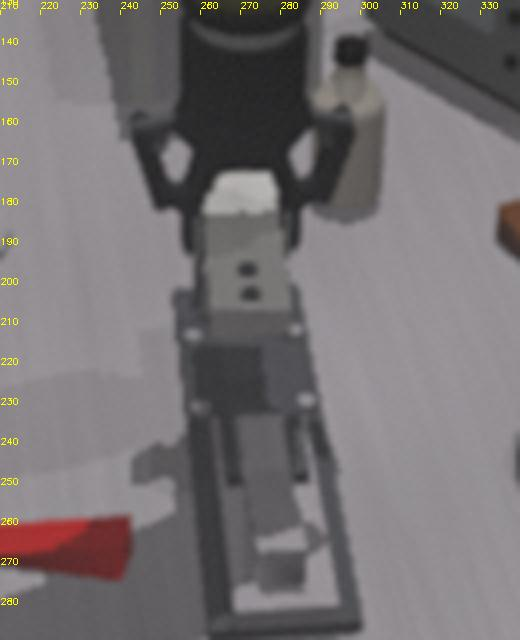

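View pics/tb1.png

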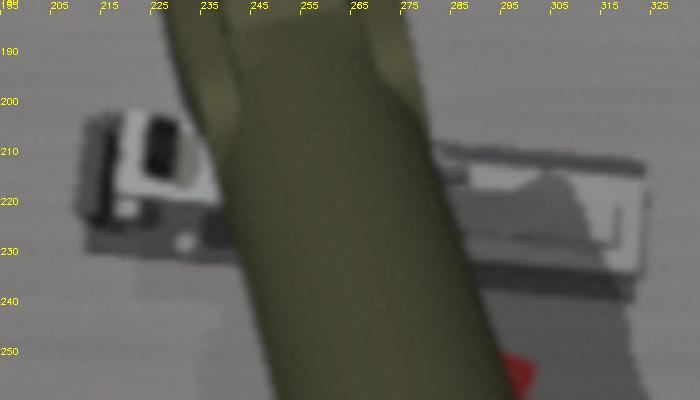

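```bash
cat >> h.py <<'E'
_Rg=Ro.from_quat([0.944,-0.037,0.326,0.012]).as_matrix()
Ct=_Rg.T@(C-np.array([.5192,-.2692,.0823]))
RB=_Rg.T@np.c_[np.cos(a38)*hx+np.sin(a38)*Z,hy,np.cross(np.cos(a38)*hx+np.sin(a38)*Z,hy)]
def bar(s=None):
    s=s or arm.sense();R=Ro.from_quat(s['tcp_rot']).as_matrix()
    return s['eef_pos']+R@Ct, R@RB
E
python3 - <<'E'
from h import *
print('Ct',Ct); c,B=bar(); print('bar',c,'stand xy',(c-SO)@sx,(c-SO)@sy,'pitch',np.arcsin(B[2,0]),'roll',np.arcsin(B[2,1]),'yaw rel',np.arctan2(B[:,0]@sy,B[:,0]@sx))
for nm,v in [('plain top L',(-.09,.024,.011)),('plain top R',(-.09,-.024,.011)),('bot L',(-.09,.024,-.011)),('bot R',(-.09,-.024,-.011)),('dial end top +y',(.09,.024,.011)),('dial end top -y',(.09,-.024,.011)),('dialtop',(.066,0,.051))]:
    P=c+B@np.array(v); print(nm,P,proj('side',[P]),proj('top',[P]))
E
```

```text
Ct [ 0.0001  0.0007 -0.0199]
bar [0.549  0.1452 0.1416] stand xy -0.003203723501246933 0.005593444015396301 pitch 0.08563814506987714 roll 0.004038988744535769 yaw rel 0.0077953960009979634
plain top L [0.5197 0.0561 0.1449] [[263.8755 206.3434]] [[280.5198 224.1893]]
plain top R [0.5676 0.0533 0.1447] [[284.1572 205.3324]] [[281.9711 207.6554]]
bot L [0.5198 0.058  0.123 ] [[263.8283 213.4508]] [[279.9145 225.3662]]
bot R [0.5677 0.0552 0.1228] [[283.8736 212.4184]] [[281.3439 209.1239]]
dial end top +y [0.5303 0.2352 0.1603] [[258.0472 162.4178]] [[216.7892 217.913 ]]
dial end top -y [0.5783 0.2323 0.1601] [[276.3031 161.6964]] [[218.7629 201.263 ]]
dialtop [0.5528 0.2065 0.198 ] [[268.1876 154.4684]] [[225.5551 207.6516]]
```

The predicted bar corners match the pictures to about 1 px, which is roughly 2.5 mm. I'll lower it to about 14 mm above the rests, a little short of the stop.

```bash
cat >> h.py <<'E'
def goal(x,y,z,pitch=.086,yaw=0.):
    h=np.cos(yaw)*sx+np.sin(yaw)*sy
    b=np.cos(pitch)*h+np.sin(pitch)*Z; l=np.cross(Z,h); B=np.c_[b,l,np.cross(b,l)]
    R=B@RB.T
    return st(x,y,z)-R@Ct,R
E
python3 - <<'E'
from h import *
plan(*goal(.012,0,.066),5)
E
```

```text
t 9.95 q [ 0.0394  0.232  -0.3323  1.8034 -0.0099  1.0935 -0.3398] p [0.5483 0.1469 0.1218] F [ 0.4375 -1.2194 -4.009 ] op 0.0471
dist mm 15.461488293405344 rot/row 0.0018193411022055315
0 [ 1.7  1.2 15.3] [-0.0009  0.0001  0.0016]
1 [ 1.7  1.2 15.3] [-0.0009  0.0001  0.0016]
2 [ 1.7  1.2 15.3] [-0.0009  0.0001  0.0016]
3 [ 1.7  1.2 15.3] [-0.0009  0.0001  0.0016]
4 [ 1.7  1.2 15.3] [-0.0009  0.0001  0.0016]
```

{"fn": "arm_command", "kwargs": {
  "motion": [
    {"dx": 2,"dy": 1.2,"dz": 12,"rx": -0.001,"ry": 0,"rz": 0.002},
    {"dx": 2,"dy": 1.2,"dz": 12,"rx": -0.001,"ry": 0,"rz": 0.002},
    {"dx": 2,"dy": 1.2,"dz": 12,"rx": -0.001,"ry": 0,"rz": 0.002},
    {"dx": 2,"dy": 1.2,"dz": 12,"rx": -0.001,"ry": 0,"rz": 0.002},
    {"dx": 0,"dy": 0,"dz": 0,"rx": 0,"ry": 0,"rz": 0}
  ]
}}

```text
t: 10.58
eef_pos: [0.5541, 0.16, 0.0724]
tcp_rot: [0.73, 0.682, 0.032, -0.03]
contact_force: [0.1, 0.2, -4.9]
opening: 0.0473
```

```bash
python3 - <<'E'
from h import *
plan(*goal(.012,0,.066),2)
E
```

```text
t 10.57 q [ 0.0136  0.299  -0.3325  1.8319  0.0172  0.9937 -0.3812] p [0.5541 0.16   0.0724] F [ 0.0751  0.2158 -4.9038] op 0.0473
dist mm 13.115871552980932 rot/row 0.000627530263724937
0 [-0.3  0.4 13.1] [ 0.0006 -0.0002  0.0001]
1 [-0.3  0.4 13.1] [ 0.0006 -0.0002  0.0001]
```

{"fn": "arm_command", "kwargs": {
  "motion": [
    {"dx": 0,"dy": 0.4,"dz": 12,"rx": 0,"ry": 0,"rz": 0},
    {"dx": 0,"dy": 0.4,"dz": 10,"rx": 0,"ry": 0,"rz": 0},
    {"dx": 0,"dy": 0,"dz": 0,"rx": 0,"ry": 0,"rz": 0}
  ]
}}

```text
t: 10.95
eef_pos: [0.5554, 0.1619, 0.0491]
tcp_rot: [0.73, 0.682, 0.032, -0.03]
contact_force: [-0.9, 0.1, -4.5]
opening: 0.0474
```

```bash
python3 - <<'E'
from h import *
plan(*goal(.012,0,.066),1)
for n in('side','top'): cv2.imwrite(f'pics/{n}7.png',arm.capture(n)[:,:,::-1])
crop('pics/side7.png',235,170,80,120,5,'pics/sb1.png')
crop('pics/top7.png',200,190,100,60,7,'pics/tb1.png')
c,B=bar(); print('bar',c,'stand xy',(c-SO)@sx,(c-SO)@sy)
for nm,v in [('plain top L',(-.09,.024,.011)),('plain top R',(-.09,-.024,.011)),('bot L',(-.09,.024,-.011)),('bot R',(-.09,-.024,-.011)),('dial end top +y',(.09,.024,.011)),('dial end top -y',(.09,-.024,.011)),('dialtop',(.066,0,.051))]:
    P=c+B@np.array(v); print(nm,P,proj('side',[P]),proj('top',[P]))
for nm,P in [('stop top inner L',st(.11,.03,.062)),('stop top inner R',st(.11,-.03,.062)),('railL',st(-.115,.026,.032)),('railR',st(-.115,-.026,.032)),('crestL',st(.094,.026,.046)),('crestR',st(.094,-.026,.046))]: print(nm,proj('side',[P]),proj('top',[P]))
E
```

```text
t 10.95 q [ 0.0065  0.3306 -0.3295  1.8452  0.0288  0.9496 -0.3896] p [0.5554 0.1619 0.0491] F [-0.8959  0.1237 -4.4957] op 0.0474
dist mm 2.921496872716558 rot/row 0.0016433310410513074
0 [-0.5 -0.4  2.8] [ 0.0016 -0.0004  0.    ]
bar [0.5566 0.1603 0.0698] stand xy 0.012390075096576553 -0.0010225471652707857
plain top L [0.5266 0.0715 0.0729] [[265.9293 226.5845]] [[275.6275 225.5896]]
plain top R [0.5745 0.0683 0.0731] [[285.3353 225.5145]] [[277.1622 209.9997]]
bot L [0.5268 0.0734 0.051 ] [[265.9289 233.1453]] [[275.1381 226.6178]]
bot R [0.5747 0.0702 0.0511] [[285.1181 232.0606]] [[276.6497 211.2886]]
dial end top +y [0.5386 0.2504 0.0885] [[260.6536 182.3451]] [[215.6931 219.2217]]
dial end top -y [0.5865 0.2472 0.0887] [[278.1908 181.5433]] [[217.673 203.533]]
dialtop [0.5606 0.2215 0.1264] [[270.277  175.3448]] [[223.9489 209.7925]]
stop top inner L [[257.9936 188.8629]] [[213.9301 222.6905]]
stop top inner R [[279.5682 187.8998]] [[216.3676 203.4878]]
railL [[265.9749 249.0457]] [[287.5591 229.6612]]
railR [[287.0974 247.827 ]] [[289.0739 213.2813]]
crestL [[259.9074 196.8117]] [[220.0943 222.7353]]
crestR [[278.6512 195.9425]] [[222.1351 206.2824]]
```

View pics/sb1.png

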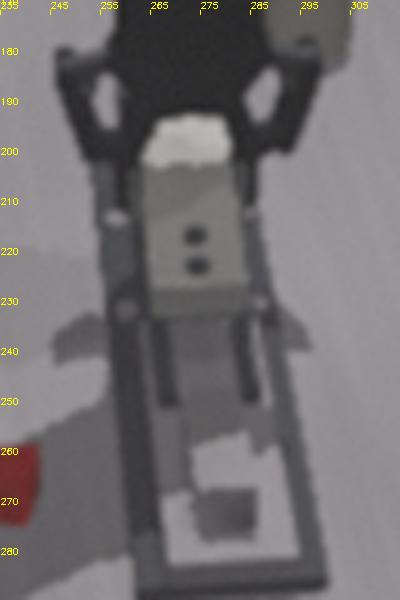

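View pics/tb1.png

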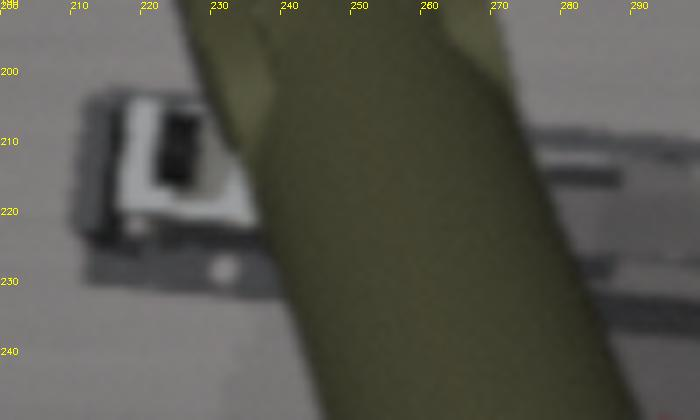

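The bar hangs about 19 mm above its seat. Measured against the stand in the same pictures, it is about 2 mm shorter of the stop and 2 mm further towards +y than my estimate. I'll shift it and lower gently.

{"fn": "arm_command", "kwargs": {
  "motion": [
    {"dx": 4,"dy": 0.5,"dz": 2,"rx": 0,"ry": 0,"rz": 0},
    {"dx": 2,"dy": 0.5,"dz": 4,"rx": 0,"ry": 0,"rz": 0},
    {"dx": 0.5,"dy": 0,"dz": 4,"rx": 0,"ry": 0,"rz": 0},
    {"dx": 0,"dy": 0,"dz": 0,"rx": 0,"ry": 0,"rz": 0}
  ]
}}

```text
t: 11.55
eef_pos: [0.5585, 0.1701, 0.0411]
tcp_rot: [0.73, 0.682, 0.034, -0.029]
contact_force: [-0.5, -0.7, -5.3]
opening: 0.0472
```

```bash
python3 - <<'E'
from h import *
plan(*goal(.0185,-.002,.052),1)
for n in('side','top'): cv2.imwrite(f'pics/{n}8.png',arm.capture(n)[:,:,::-1])
crop('pics/side8.png',235,170,80,120,5,'pics/sb1.png')
crop('pics/top8.png',200,190,100,60,7,'pics/tb1.png')
c,B=bar(); print('bar',c,'stand xy',(c-SO)@sx,(c-SO)@sy)
E
```

```text
t 11.55 q [-0.007   0.348  -0.3302  1.8415  0.037   0.9322 -0.4067] p [0.5585 0.1701 0.0411] F [-0.5224 -0.653  -5.2526] op 0.0472
dist mm 9.20052776591317 rot/row 0.005286676370037624
0 [-2.9 -1.   8.7] [ 0.0051 -0.0015  0.0001]
bar [0.5594 0.1683 0.0612] stand xy 0.020547634124681226 -0.0031854176091168445
```

View pics/sb1.png

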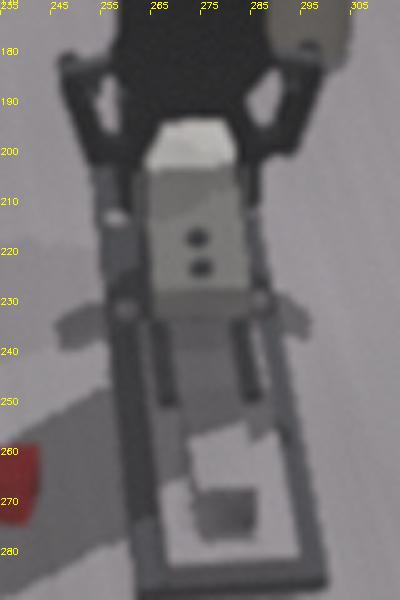

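View pics/tb1.png

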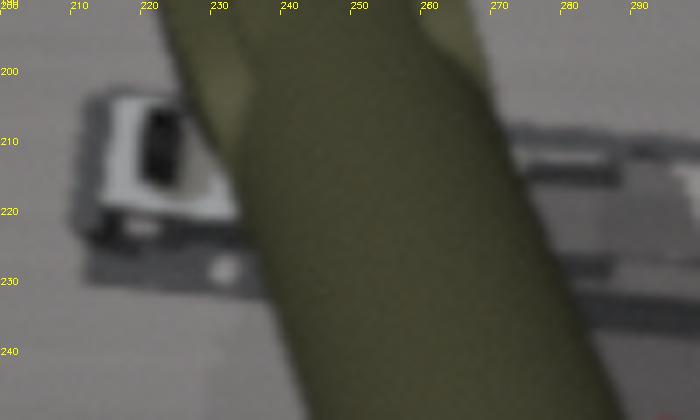

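It overshot by 2 mm. I'll back off and keep lowering in small steps, watching the force.

{"fn": "arm_command", "kwargs": {
  "motion": [
    {"dx": -2.5,"dy": -1,"dz": 1,"rx": 0.003,"ry": 0,"rz": 0},
    {"dx": 0,"dy": 0,"dz": 3,"rx": 0.002,"ry": 0,"rz": 0},
    {"dx": 0,"dy": 0,"dz": 2,"rx": 0,"ry": 0,"rz": 0},
    {"dx": 0,"dy": 0,"dz": 0,"rx": 0,"ry": 0,"rz": 0}
  ]
}}

```text
t: 12.15
eef_pos: [0.5578, 0.1675, 0.035]
tcp_rot: [0.73, 0.682, 0.033, -0.03]
contact_force: [-0.6, 0.1, -5.0]
opening: 0.0474
```

```bash
python3 - <<'E'
from h import *
plan(*goal(.0185,-.002,.052),1)
E
```

```text
t 12.15 q [-0.004   0.3563 -0.3284  1.845   0.0374  0.9251 -0.4025] p [0.5578 0.1675 0.035 ] F [-0.5537  0.0783 -5.0131] op 0.0474
dist mm 2.8261341163603295 rot/row 0.001720869058539535
0 [ 0.2 -0.5  2.8] [ 0.0007 -0.0014 -0.0006]
```

{"fn": "arm_command", "kwargs": {
  "motion": [
    {"dx": 0,"dy": 0,"dz": 1.5,"rx": 0,"ry": 0,"rz": 0},
    {"dx": 0,"dy": 0,"dz": 1,"rx": 0,"ry": 0,"rz": 0},
    {"dx": 0,"dy": 0,"dz": 0,"rx": 0,"ry": 0,"rz": 0}
  ]
}}

```text
t: 12.52
eef_pos: [0.5579, 0.1679, 0.0324]
tcp_rot: [0.73, 0.682, 0.033, -0.03]
contact_force: [-0.7, -0.1, -5.5]
opening: 0.0472
```

```bash
python3 - <<'E'
from h import *
plan(*goal(.0185,-.002,.052),1)
for n in('side','top'): cv2.imwrite(f'pics/{n}9.png',arm.capture(n)[:,:,::-1])
crop('pics/side9.png',235,170,80,120,5,'pics/sb1.png')
crop('pics/top9.png',200,190,100,60,7,'pics/tb1.png')
c,B=bar(); print('bar',c,'stand xy',(c-SO)@sx,(c-SO)@sy,np.arcsin(B[2,0]))
E
```

```text
t 12.53 q [-0.0051  0.3599 -0.328   1.8463  0.0387  0.9201 -0.4035] p [0.5579 0.1679 0.0324] F [-0.6636 -0.149  -5.5289] op 0.0472
dist mm 0.5146126150377138 rot/row 0.001844755539100421
0 [ 0.  -0.5  0.2] [ 0.0008 -0.0016 -0.0005]
bar [0.5586 0.1662 0.0522] stand xy 0.018415845935153448 -0.0025470253849574588 0.08758833780550403
```

View pics/sb1.png

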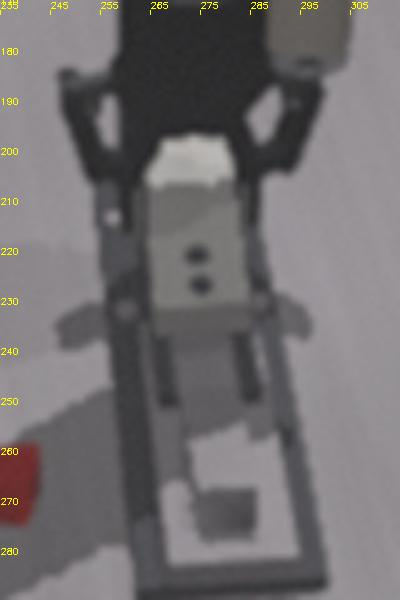

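View pics/tb1.png

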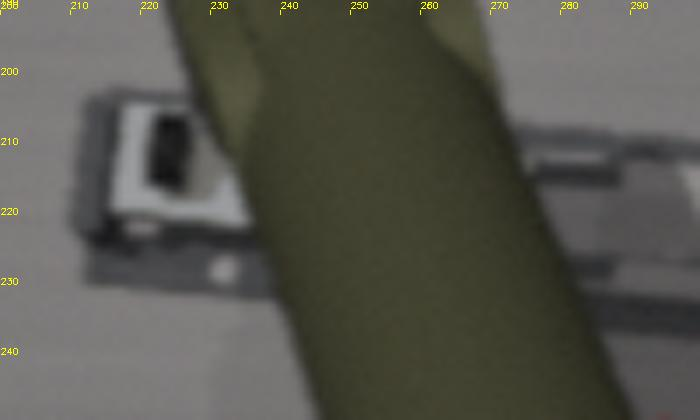

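Centred: the plain end's bottom edge spans 265.5–285 px, straddling the rails, and a gap of about 4 mm shows at the stop. I'll keep lowering to contact.

{"fn": "arm_command", "kwargs": {
  "motion": [
    {"dx": 0,"dy": 0,"dz": 1,"rx": 0,"ry": 0,"rz": 0},
    {"dx": 0,"dy": 0,"dz": 1,"rx": 0,"ry": 0,"rz": 0}
  ]
}}

```text
t: 12.88
eef_pos: [0.5582, 0.1681, 0.0306]
tcp_rot: [0.73, 0.682, 0.033, -0.03]
contact_force: [0.4, -0.2, -5.3]
opening: 0.0473
```

{"fn": "arm_command", "kwargs": {
  "motion": [
    {"dx": 0,"dy": 0,"dz": 1,"rx": 0,"ry": 0,"rz": 0},
    {"dx": 0,"dy": 0,"dz": 0,"rx": 0,"ry": 0,"rz": 0}
  ]
}}

```text
t: 13.12
eef_pos: [0.558, 0.1682, 0.0293]
tcp_rot: [0.73, 0.682, 0.033, -0.03]
contact_force: [-0.1, 0.8, -5.4]
opening: 0.0472
```

{"fn": "arm_command", "kwargs": {
  "motion": [
    {"dx": 0,"dy": 0,"dz": 1,"rx": 0,"ry": 0,"rz": 0},
    {"dx": 0,"dy": 0,"dz": 0,"rx": 0,"ry": 0,"rz": 0}
  ]
}}

```text
t: 13.38
eef_pos: [0.5582, 0.1683, 0.0287]
tcp_rot: [0.73, 0.682, 0.033, -0.03]
contact_force: [-1.0, -0.7, -4.2]
opening: 0.0472
```

{"fn": "arm_command", "kwargs": {
  "motion": [
    {"dx": 0,"dy": 0,"dz": 1,"rx": 0,"ry": 0,"rz": 0},
    {"dx": 0,"dy": 0,"dz": 0,"rx": 0,"ry": 0,"rz": 0}
  ]
}}

```text
t: 13.62
eef_pos: [0.5582, 0.1683, 0.0287]
tcp_rot: [0.73, 0.682, 0.033, -0.03]
contact_force: [-0.7, 0.1, -4.0]
opening: 0.0471
```

{"fn": "arm_command", "kwargs": {
  "motion": [
    {"dx": 0,"dy": 0,"dz": 2,"rx": 0,"ry": 0,"rz": 0},
    {"dx": 0,"dy": 0,"dz": 0,"rx": 0,"ry": 0,"rz": 0}
  ]
}}

```text
t: 13.88
eef_pos: [0.5585, 0.1684, 0.0288]
tcp_rot: [0.73, 0.682, 0.033, -0.03]
contact_force: [-0.5, 0.8, -4.4]
opening: 0.0472
```

```bash
python3 - <<'E'
from h import *
s=arm.sense();print(s['wrist_torque'],s['contact_force'])
for n in('side','top'): cv2.imwrite(f'pics/{n}10.png',arm.capture(n)[:,:,::-1])
crop('pics/side10.png',235,170,80,120,5,'pics/sb1.png')
crop('pics/top10.png',200,190,100,60,7,'pics/tb1.png')
c,B=bar(); print('bar',c,'stand xy',(c-SO)@sx,(c-SO)@sy,np.arcsin(B[2,0]))
E
```

```text
[-0.1561  0.0671  0.0972] [-0.4823  0.8265 -4.4222]
bar [0.5592 0.1667 0.0484] stand xy 0.01895266989220346 -0.0031229488379247517 0.0868901265022968
```

View pics/sb1.png

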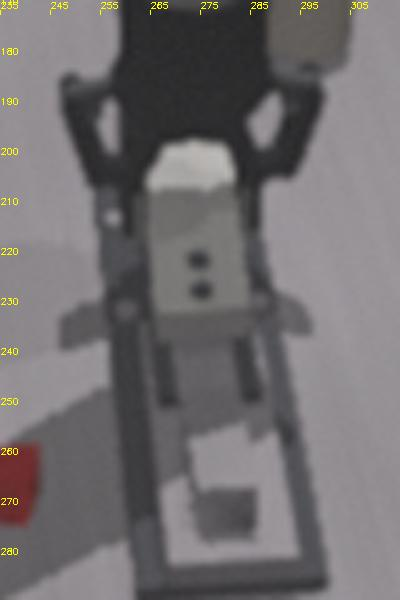

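View pics/tb1.png

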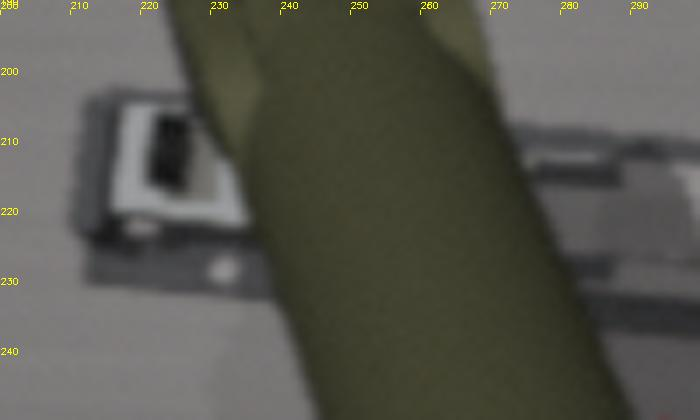

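Descent has stopped against the rests (the TCP holds at z 0.0287 even with a further 2 mm commanded), and the tool pitch matches the seat's slope. Releasing.

{"fn": "arm_command", "kwargs": {
  "motion": [
    {"dx": 0,"dy": 0,"dz": 0,"rx": 0,"ry": 0,"rz": 0},
    {"dx": 0,"dy": 0,"dz": 0,"rx": 0,"ry": 0,"rz": 0},
    {"dx": 0,"dy": 0,"dz": 0,"rx": 0,"ry": 0,"rz": 0},
    {"dx": 0,"dy": 0,"dz": 0,"rx": 0,"ry": 0,"rz": 0},
    {"dx": 0,"dy": 0,"dz": 0,"rx": 0,"ry": 0,"rz": 0},
    {"dx": 0,"dy": 0,"dz": 0,"rx": 0,"ry": 0,"rz": 0}
  ],
  "claw": -1
}}

```text
t: 14.72
eef_pos: [0.561, 0.1696, 0.0296]
tcp_rot: [0.73, 0.682, 0.035, -0.029]
contact_force: [-0.3, -0.3, -0.2]
opening: 0.0857
```

```bash
python3 - <<'E'
from h import *
s=arm.sense();print(s['eef_pos'],s['tcp_rot'],s['opening'])
for n in('side','top'): cv2.imwrite(f'pics/{n}11.png',arm.capture(n)[:,:,::-1])
crop('pics/side11.png',235,170,80,120,5,'pics/sb1.png')
crop('pics/top11.png',200,190,100,60,7,'pics/tb1.png')
E
```

```text
[0.561  0.1696 0.0296] [ 0.7304  0.6815  0.0353 -0.029 ] 0.08571266099486607
```

View pics/sb1.png

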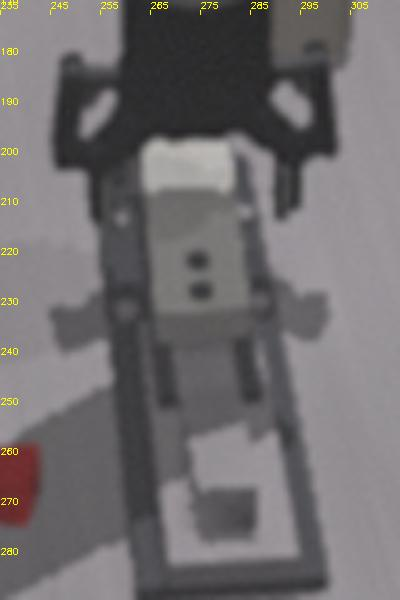

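View pics/tb1.png

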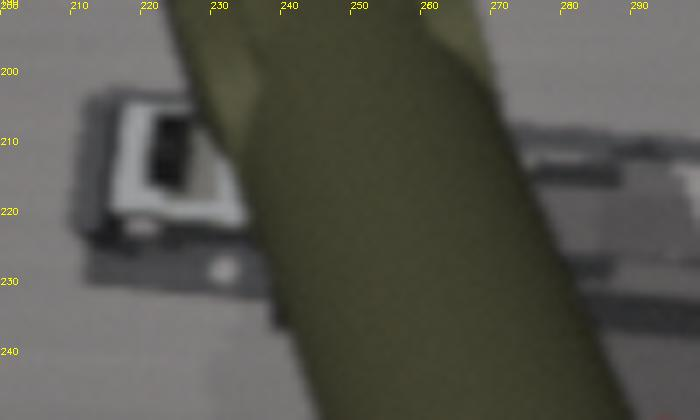

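The bar is released on the rests, with the fingers clear on both sides. I'll retract straight up along the tool axis, away from the dial.

{"fn": "arm_command", "kwargs": {
  "motion": [
    {"dx": 0,"dy": 0,"dz": -12,"rx": 0,"ry": 0,"rz": 0},
    {"dx": -1,"dy": 0,"dz": -20,"rx": 0,"ry": 0,"rz": 0},
    {"dx": -2,"dy": 0,"dz": -25,"rx": 0,"ry": 0,"rz": 0},
    {"dx": -4,"dy": 0,"dz": -30,"rx": 0,"ry": 0,"rz": 0},
    {"dx": -30,"dy": 0,"dz": -30,"rx": 0,"ry": 0,"rz": 0},
    {"dx": -50,"dy": 0,"dz": -20,"rx": 0,"ry": 0,"rz": 0},
    {"dx": -55,"dy": 0,"dz": 0,"rx": 0,"ry": 0,"rz": 0},
    {"dx": -55,"dy": 0,"dz": 0,"rx": 0,"ry": 0,"rz": 0},
    {"dx": -55,"dy": 0,"dz": 0,"rx": 0,"ry": 0,"rz": 0}
  ],
  "claw": 1
}}

```text
t: 15.95
eef_pos: [0.5454, -0.0941, 0.1561]
tcp_rot: [0.726, 0.686, 0.04, -0.026]
contact_force: [1.0, 0.2, -0.8]
opening: 0.0
```

I set the claw to close at the start of that retract, which could have brushed the bar. Checking before anything else.

```bash
python3 - <<'E'
from h import *
for n in('side','top'): cv2.imwrite(f'pics/{n}12.png',arm.capture(n)[:,:,::-1])
crop('pics/side12.png',215,130,130,160,4,'pics/sb1.png')
crop('pics/top12.png',200,190,130,60,6,'pics/tb1.png')
E
```

```text
(no output)
```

View pics/sb1.png

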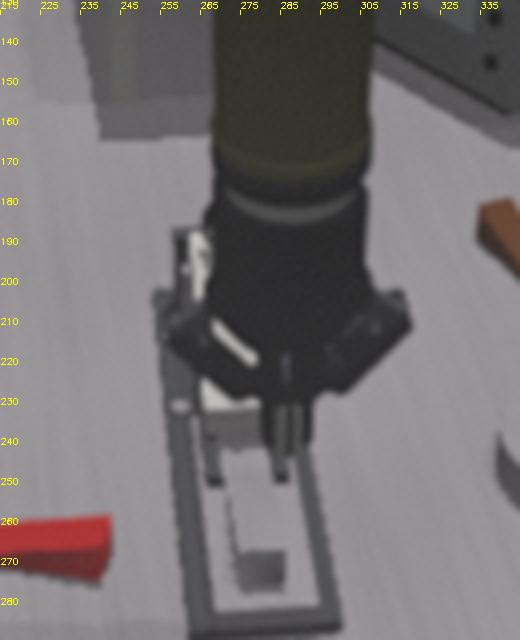

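View pics/tb1.png

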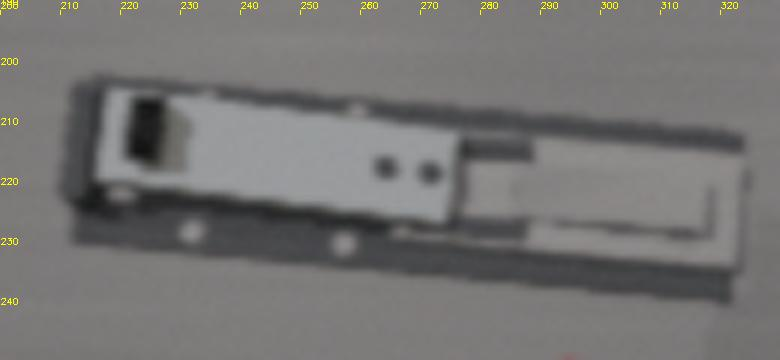

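The bar is undisturbed. In the top view it runs from about (216,212) to (275,219), parallel to the stand and close to the stop. Next I'll measure it and plan the wedge push.

```bash
python3 - <<'E'
from h import *
def S(P): d=P-SO; return np.c_[d@sx,d@sy]*1e3
print('dial end',S(onz('top',[(217.7,204.2),(215.7,219.8)],.0695)))
print('plain end',S(onz('top',[(275.6,211.8),(274.3,227)],.054)))
print('stop top', S(onz('top',[(212.5,203.8),(210.5,222.5)],.062)))
print('rail far end outer corners',S(onz('top',[(288.7,212.7),(287.5,230)],.032)))
print('wedge butt top',S(onz('top',[(318.9,221.5),(318,229.5)],.053)),'table', S(onz('top',[(323.8,214.5),(322.3,234.5)],.024)))
print('side: butt', S(onz('side',[(273.8,277.5),(285.8,277),],.024)),'plain end bottom', S(onz('side',[(265.8,238)],.032)))
s=arm.sense(); print('tool',S(s['eef_pos'][None]),s['eef_pos'][2],s['q'])
E
```

```text
dial end [[104.2651 -26.7025]
 [104.3528  21.7956]]
plain end [[-73.3606 -22.6102]
 [-73.9757  24.8181]]
stop top [[121.7368 -27.9203]
 [120.5006  30.3983]]
rail far end outer corners [[-113.6667  -27.7351]
 [-114.9143   27.0753]]
wedge butt top [[-208.5354   -5.0164]
 [-207.7019   19.9661]] table [[-224.3494  -33.8166]
 [-224.4286   29.9808]]
side: butt [[-209.0918   15.4598]
 [-209.9863  -12.3028]] plain end bottom [[-71.7645  22.9818]]
tool [[-249.4448   -6.014 ]] 0.15511839189981952 [ 0.3418  0.1741 -0.1623  1.7918 -0.0679  1.1734  0.1405]
```

```bash
python3 - <<'E'
from h import *
plan(st(-.244,.001,.042),Rp(sx,0),6)
E
```

```text
t 16.05 q [ 0.3418  0.1741 -0.1623  1.7918 -0.0679  1.1734  0.1405] p [ 0.5441 -0.1013  0.1551] F [ 0.7536 -0.2425  0.0927] op -0.0002
dist mm 18.911058502290274 rot/row 0.015126957221568269
0 [-0.8 -1.5 18.8] [ 0.0026 -0.0149 -0.0001]
1 [-0.5 -1.4 18.9] [ 0.0026 -0.0149 -0.0001]
2 [-0.2 -1.4 18.9] [ 0.0026 -0.0149 -0.0001]
3 [ 0.1 -1.3 18.9] [ 0.0026 -0.0149 -0.0001]
4 [ 0.3 -1.3 18.9] [ 0.0026 -0.0149 -0.0001]
5 [ 0.6 -1.2 18.9] [ 0.0026 -0.0149 -0.0001]
```

{"fn": "arm_command", "kwargs": {
  "motion": [
    {"dx": -1,"dy": -1.5,"dz": 18,"rx": 0.0026,"ry": -0.015,"rz": 0},
    {"dx": -0.5,"dy": -1.4,"dz": 18,"rx": 0.0026,"ry": -0.015,"rz": 0},
    {"dx": 0,"dy": -1.4,"dz": 18,"rx": 0.0026,"ry": -0.015,"rz": 0},
    {"dx": 0,"dy": -1.3,"dz": 18,"rx": 0.0026,"ry": -0.015,"rz": 0},
    {"dx": 0,"dy": -1.3,"dz": 15,"rx": 0.0026,"ry": -0.015,"rz": 0},
    {"dx": 0,"dy": 0,"dz": 8,"rx": 0,"ry": -0.015,"rz": 0},
    {"dx": 0,"dy": 0,"dz": 0,"rx": 0,"ry": 0,"rz": 0}
  ]
}}

```text
t: 16.92
eef_pos: [0.5374, -0.091, 0.0529]
tcp_rot: [0.728, 0.686, -0.002, 0.001]
contact_force: [0.3, -1.1, 0.2]
opening: 0.0001
```

```bash
python3 - <<'E'
from h import *
plan(st(-.244,.001,.042),Rp(sx,0),1)
for n in('side','top'): cv2.imwrite(f'pics/{n}13.png',arm.capture(n)[:,:,::-1])
crop('pics/side13.png',215,180,130,130,4,'pics/sb1.png')
E
```

```text
t 16.93 q [ 0.2684  0.2669 -0.1715  1.9029  0.0598  0.9763  0.0097] p [ 0.5374 -0.091   0.0529] F [ 0.3037 -1.1034  0.2444] op 0.0001
dist mm 11.752488706864215 rot/row 0.008549559858110926
0 [-4.3  0.3 10.9] [-0.0002  0.0045  0.0073]
```

View pics/sb1.png

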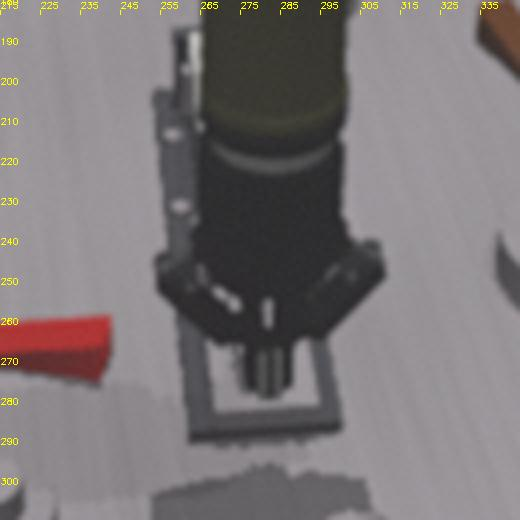

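The tip is behind the butt, with clearance. I'll lower to z ≈ 0.041, then start pushing.

{"fn": "arm_command", "kwargs": {
  "motion": [
    {"dx": -4,"dy": 0,"dz": 7,"rx": 0,"ry": 0.004,"rz": 0.007},
    {"dx": 0,"dy": 0,"dz": 4,"rx": 0,"ry": 0,"rz": 0},
    {"dx": 0,"dy": 0,"dz": 0,"rx": 0,"ry": 0,"rz": 0}
  ]
}}

```text
t: 17.4
eef_pos: [0.5389, -0.0974, 0.0436]
tcp_rot: [0.731, 0.682, 0.001, 0.002]
contact_force: [-0.0, -0.8, -0.1]
opening: 0.0003
```

```bash
python3 - <<'E'
from h import *
plan(st(-.200,.001,.041),Rp(sx,0),6)
E
```

```text
t 17.40 q [ 0.2771  0.2806 -0.1663  1.9071  0.0571  0.9539  0.0142] p [ 0.5389 -0.0974  0.0436] F [-0.0169 -0.8006 -0.1117] op 0.0003
dist mm 7.662113906239707 rot/row 0.0009043409406692095
0 [ 7.6 -0.3  0.4] [ 0.0007  0.0002 -0.0005]
1 [ 7.6 -0.3  0.4] [ 0.0007  0.0002 -0.0005]
2 [ 7.6 -0.3  0.4] [ 0.0007  0.0002 -0.0005]
3 [ 7.6 -0.3  0.4] [ 0.0007  0.0002 -0.0005]
4 [ 7.6 -0.3  0.4] [ 0.0007  0.0002 -0.0005]
5 [ 7.6 -0.3  0.4] [ 0.0007  0.0002 -0.0005]
```

{"fn": "arm_command", "kwargs": {
  "motion": [
    {"dx": 8,"dy": -0.3,"dz": 0.4,"rx": 0,"ry": 0,"rz": 0},
    {"dx": 8,"dy": -0.3,"dz": 0.4,"rx": 0,"ry": 0,"rz": 0},
    {"dx": 8,"dy": -0.3,"dz": 0.4,"rx": 0,"ry": 0,"rz": 0},
    {"dx": 8,"dy": -0.3,"dz": 0.4,"rx": 0,"ry": 0,"rz": 0},
    {"dx": 8,"dy": 0,"dz": 0,"rx": 0,"ry": 0,"rz": 0},
    {"dx": 8,"dy": 0,"dz": 0,"rx": 0,"ry": 0,"rz": 0}
  ]
}}

```text
t: 18.15
eef_pos: [0.5415, -0.0483, 0.0425]
tcp_rot: [0.732, 0.682, 0.001, 0.003]
contact_force: [-0.6, -3.5, -0.4]
opening: 0.0001
```

```bash
python3 - <<'E'
from h import *
s=arm.sense(); print(s['contact_force'],np.array([(s['eef_pos']-SO)@sx,(s['eef_pos']-SO)@sy,s['eef_pos'][2]]))
plan(st(-.165,.001,.041),Rp(sx,0),1)
for n in('side','top'): cv2.imwrite(f'pics/{n}14.png',arm.capture(n)[:,:,::-1])
crop('pics/side14.png',215,180,130,130,4,'pics/sb1.png')
crop('pics/top14.png',200,190,130,60,6,'pics/tb1.png')
E
```

```text
[-0.6187 -3.5117 -0.3753] [-0.1968  0.0001  0.0425]
t 18.15 q [ 0.21    0.2757 -0.1939  1.9176  0.0694  0.949  -0.088 ] p [ 0.5415 -0.0483  0.0425] F [-0.6187 -3.5117 -0.3753] op 0.0001
dist mm 31.843036935597922 rot/row 0.007787209151068667
0 [31.8 -1.   1.3] [ 0.0055  0.0037 -0.0041]
```

View pics/sb1.png

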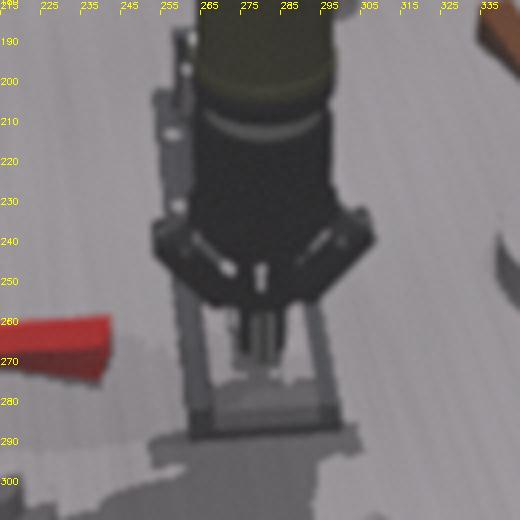

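View pics/tb1.png

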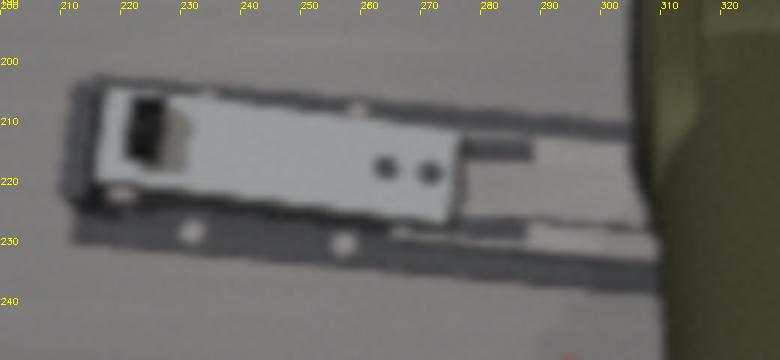

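In contact at about 3.5 N. Continuing the push.

{"fn": "arm_command", "kwargs": {
  "motion": [
    {"dx": 8,"dy": -0.2,"dz": 0.4,"rx": 0,"ry": 0,"rz": 0},
    {"dx": 8,"dy": -0.2,"dz": 0.3,"rx": 0,"ry": 0,"rz": 0},
    {"dx": 8,"dy": -0.2,"dz": 0.3,"rx": 0,"ry": 0,"rz": 0},
    {"dx": 8,"dy": -0.2,"dz": 0,"rx": 0,"ry": 0,"rz": 0},
    {"dx": 8,"dy": 0,"dz": 0,"rx": 0,"ry": 0,"rz": 0},
    {"dx": 8,"dy": 0,"dz": 0,"rx": 0,"ry": 0,"rz": 0}
  ]
}}

```text
t: 19.0
eef_pos: [0.545, -0.0038, 0.0424]
tcp_rot: [0.733, 0.68, -0.002, 0.006]
contact_force: [-0.5, -9.5, 3.5]
opening: -0.0001
```

```bash
python3 - <<'E'
from h import *
s=arm.sense(); print(s['contact_force'],np.array([(s['eef_pos']-SO)@sx,(s['eef_pos']-SO)@sy,s['eef_pos'][2]]))
for n in('side','top'): cv2.imwrite(f'pics/{n}15.png',arm.capture(n)[:,:,::-1])
crop('pics/side15.png',215,180,130,130,4,'pics/sb1.png')
crop('pics/top15.png',200,190,130,60,6,'pics/tb1.png')
plan(st(-.125,.001,.041),Rp(sx,0),1)
E
```

```text
[-0.5482 -9.535   3.4606] [-0.1521 -0.0003  0.0424]
t 19.10 q [ 0.1431  0.2794 -0.2188  1.9144  0.0866  0.9499 -0.1905] p [ 0.545  -0.0024  0.0424] F [-0.6309 -5.6347  3.0874] op 0.0004
dist mm 25.809636419737643 rot/row 0.013477498415718365
0 [25.7 -1.5  1.1] [ 0.0073  0.0096 -0.006 ]
```

View pics/sb1.png

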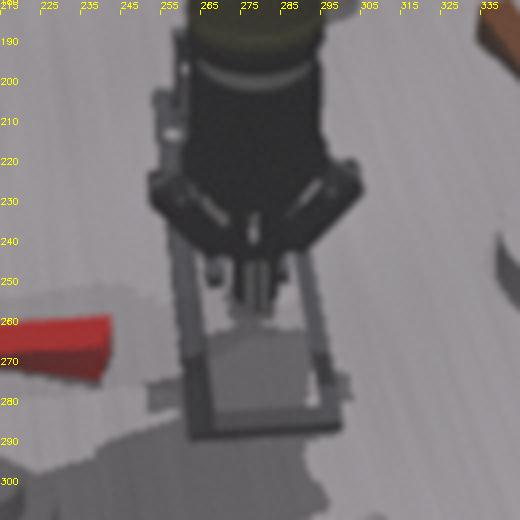

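View pics/tb1.png

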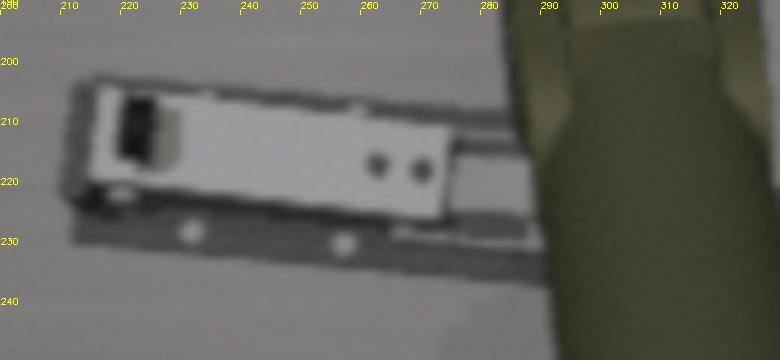

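The wedge has begun lifting and has slid the bar up against the stop, as the task said it might. The butt needs about 42 mm more.

{"fn": "arm_command", "kwargs": {
  "motion": [
    {"dx": 7,"dy": -0.5,"dz": 0.5,"rx": 0.004,"ry": 0.005,"rz": -0.003},
    {"dx": 7,"dy": -0.3,"dz": 0.5,"rx": 0.003,"ry": 0.004,"rz": -0.003},
    {"dx": 7,"dy": -0.2,"dz": 0.3,"rx": 0,"ry": 0,"rz": 0},
    {"dx": 7,"dy": 0,"dz": 0.3,"rx": 0,"ry": 0,"rz": 0}
  ]
}}

```text
t: 19.6
eef_pos: [0.547, 0.0148, 0.0424]
tcp_rot: [0.733, 0.681, -0.005, 0.006]
contact_force: [-1.3, -9.5, 5.7]
opening: 0.0001
```

```bash
python3 - <<'E'
from h import *
s=arm.sense(); print(s['contact_force'],np.array([(s['eef_pos']-SO)@sx,(s['eef_pos']-SO)@sy,s['eef_pos'][2]]))
plan(st(-.109,.001,.042),Rp(sx,0),1)
E
```

```text
[-1.2902 -9.5353  5.749 ] [-0.1334 -0.0012  0.0424]
t 19.60 q [ 0.115   0.2882 -0.2269  1.9036  0.0966  0.9595 -0.2323] p [0.547  0.0148 0.0424] F [-1.2902 -9.5353  5.749 ] op 0.0001
dist mm 24.50357837760655 rot/row 0.01656785720657574
0 [24.4 -2.3  0.1] [ 0.0021  0.0149 -0.0069]
```

{"fn": "arm_command", "kwargs": {
  "motion": [
    {"dx": 7,"dy": -0.8,"dz": 0,"rx": 0,"ry": 0.005,"rz": -0.003},
    {"dx": 7,"dy": -0.7,"dz": 0,"rx": 0,"ry": 0.005,"rz": -0.003},
    {"dx": 6,"dy": -0.5,"dz": 0,"rx": 0,"ry": 0.004,"rz": 0}
  ]
}}

```text
t: 19.98
eef_pos: [0.5464, 0.0295, 0.0424]
tcp_rot: [0.732, 0.681, -0.003, 0.004]
contact_force: [-1.3, -9.2, 3.4]
opening: 0.0
```

```bash
python3 - <<'E'
from h import *
s=arm.sense(); print(s['contact_force'],np.array([(s['eef_pos']-SO)@sx,(s['eef_pos']-SO)@sy,s['eef_pos'][2]]))
for n in('side','top'): cv2.imwrite(f'pics/{n}16.png',arm.capture(n)[:,:,::-1])
crop('pics/side16.png',215,180,130,130,4,'pics/sb1.png')
crop('pics/top16.png',200,190,130,60,6,'pics/tb1.png')
plan(st(-.109,.001,.042),Rp(sx,0),1)
E
```

```text
[-1.2776 -9.2146  3.4392] [-0.1188  0.0004  0.0424]
t 20.07 q [ 0.1     0.2888 -0.2367  1.9035  0.0917  0.9585 -0.2508] p [0.5464 0.0302 0.0424] F [ 0.1243 -7.3349  2.4225] op 0.0001
dist mm 9.091490620470235 rot/row 0.009006806744209846
0 [ 9.1 -0.6  0.3] [ 0.002   0.0079 -0.0038]
```

View pics/sb1.png

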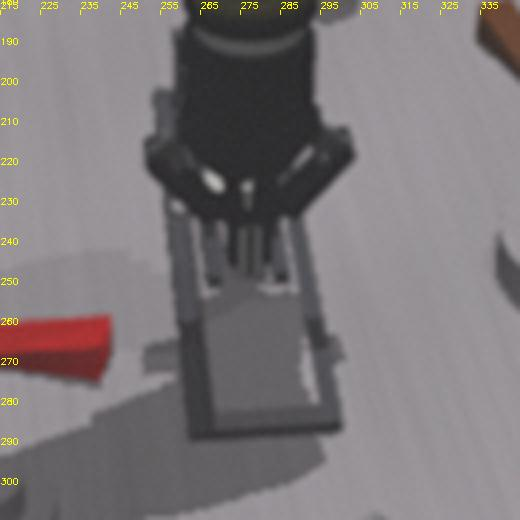

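View pics/tb1.png

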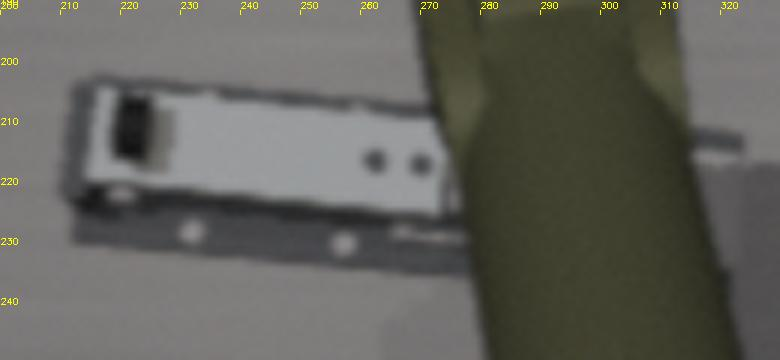

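I'll push about 6 mm more, then back off to measure the butt-to-bar distance unobstructed.

{"fn": "arm_command", "kwargs": {
  "motion": [
    {"dx": 6,"dy": -0.4,"dz": 0,"rx": 0,"ry": 0.004,"rz": 0},
    {"dx": 4,"dy": 0,"dz": 0,"rx": 0,"ry": 0.003,"rz": 0}
  ]
}}

```text
t: 20.32
eef_pos: [0.5466, 0.0363, 0.0424]
tcp_rot: [0.733, 0.681, -0.002, 0.003]
contact_force: [-1.1, -8.7, 4.5]
opening: 0.0002
```

{"fn": "arm_command", "kwargs": {
  "motion": [
    {"dx": -6,"dy": 0,"dz": 0,"rx": 0,"ry": 0,"rz": 0},
    {"dx": -20,"dy": 0,"dz": -10,"rx": 0,"ry": 0,"rz": 0},
    {"dx": -40,"dy": 0,"dz": -30,"rx": 0,"ry": 0,"rz": 0},
    {"dx": -50,"dy": 0,"dz": -30,"rx": 0,"ry": 0,"rz": 0},
    {"dx": -30,"dy": -40,"dz": -40,"rx": 0,"ry": 0,"rz": 0},
    {"dx": -20,"dy": -50,"dz": -30,"rx": 0,"ry": 0,"rz": 0},
    {"dx": 0,"dy": -55,"dz": -10,"rx": 0,"ry": 0,"rz": 0},
    {"dx": 0,"dy": -30,"dz": 0,"rx": 0,"ry": 0,"rz": 0}
  ]
}}

```text
t: 21.32
eef_pos: [0.357, -0.1076, 0.1928]
tcp_rot: [0.728, 0.686, 0.003, -0.005]
contact_force: [0.8, -0.0, 0.1]
opening: 0.0001
```

```bash
python3 - <<'E'
from h import *
for n in('side','top'): cv2.imwrite(f'pics/{n}17.png',arm.capture(n)[:,:,::-1])
crop('pics/side17.png',240,175,70,115,5,'pics/sb1.png')
crop('pics/top17.png',200,190,130,60,6,'pics/tb1.png')
E
```

```text
(no output)
```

View pics/sb1.png

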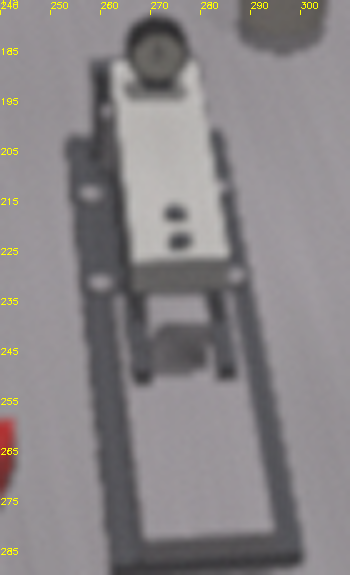

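View pics/tb1.png

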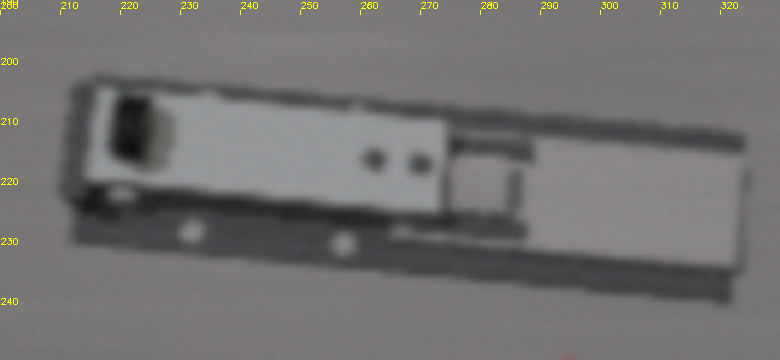

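```bash
python3 - <<'E'
from h import *
def S(P): d=P-SO; return np.c_[d@sx,d@sy]*1e3
print('butt top(top cam)',S(onz('top',[(284.5,217.5),(283.7,225)],.053)))
print('butt bottom side',S(onz('side',[(271.5,249.3),(281,248.8)],.024)),'butt top side',S(onz('side',[(271.5,239.5),(281,239.3)],.053)))
# plain end face bottom/top edge heights: triangulate
for nm,a,b in [('plain top L',(266,226.8),(272.2,225.2)),('plain top R',(284.8,226),(273.2,210.5))]:
    p,e=tri(a,b); print(nm,S(p[None]),p[2],e)
for z in(.06,.064,.068): print(z,S(onz('top',[(272.2,225.2),(273.2,210.5)],z)),S(onz('side',[(266,226.8),(284.8,226)],z)))
print('dial end top',S(onz('top',[(215.7,204.2),(213.7,219.8)],.069)))
E
```

```text
butt top(top cam) [[-102.2592   -7.6064]
 [-101.9795   15.8321]]
butt bottom side [[-107.6016   11.7658]
 [-107.7911  -11.799 ]] butt top side [[-105.1854   11.6262]
 [-106.4659  -11.5485]]
plain top L [[-67.4771  21.7306]] 0.06410073516509085 0.0005805513694036779
plain top R [[-65.9493 -24.8114]] 0.06218955621646599 0.0007940960042105896
0.06 [[-67.2927  20.804 ]
 [-65.8678 -24.8268]] [[-62.1677  21.606 ]
 [-62.9715 -25.5691]]
0.064 [[-67.4591  21.4216]
 [-66.0389 -24.0602]] [[-67.4156  22.0115]
 [-68.2152 -24.9192]]
0.068 [[-67.6255  22.0392]
 [-66.21   -23.2935]] [[-72.6635  22.417 ]
 [-73.459  -24.2693]]
dial end top [[110.4508 -26.2307]
 [110.495   22.2869]]
```

```bash
python3 - <<'E'
from h import *
def S(P): d=P-SO; return np.c_[d@sx,d@sy]*1e3
crop('pics/side11.png',250,195,50,60,10,'pics/a.png');crop('pics/side17.png',250,195,50,60,10,'pics/b.png')
crop('pics/top12.png',260,200,60,40,12,'pics/c.png');crop('pics/top17.png',260,200,60,40,12,'pics/d.png')
a=cv2.imread('pics/a.png');b=cv2.imread('pics/b.png');cv2.imwrite('pics/ab.png',cv2.resize(np.hstack([a,b]),(800,480)))
c=cv2.imread('pics/c.png');d=cv2.imread('pics/d.png');cv2.imwrite('pics/cd.png',cv2.resize(np.vstack([c,d]),(450,600)))
g1=cv2.imread('pics/side11.png',0);g2=cv2.imread('pics/side17.png',0)
print(g1[224:246,275]);print(g2[220:258,276]);
t=cv2.imread('pics/top12.png',0);u=cv2.imread('pics/top17.png',0);print(t[219,262:324]);print(u[219,262:324])
E
```

```text
[105 111  86  64  59  73 104 114 104  90  90  88  88  91  86  87  92  96
  97  97  97  99]
[169 135  91  76 104 153 146 111  95  94  96  96  95 103 131 148 152 152
 148 124  96  90  87  85  81  82  82  86  93 106 132 148 151 150 149 149
 150 150]
[135 112 100 112 134 150 149 130 101  79  82 107 128 111  91  99 124 137
 138 141 140 140 138 136 132 130 131 130 131 131 130 130 130 132 131 131
 132 131 133 133 133 134 135 135 135 135 136 137 136 137 138 138 138 138
 138 138 136 137 137 137 133 118]
[142 143 148 150 151 147 140 132 125 134 137 114  99 117 128 131 130 131
 133 132 134 130 116  98  98 122 133 136 136 136 136 136 136 135 136 135
 136 137 136 135 136 135 134 135 133 133 135 134 134 134 132 133 133 132
 134 132 133 133 133 134 129 114]
```

View pics/ab.png

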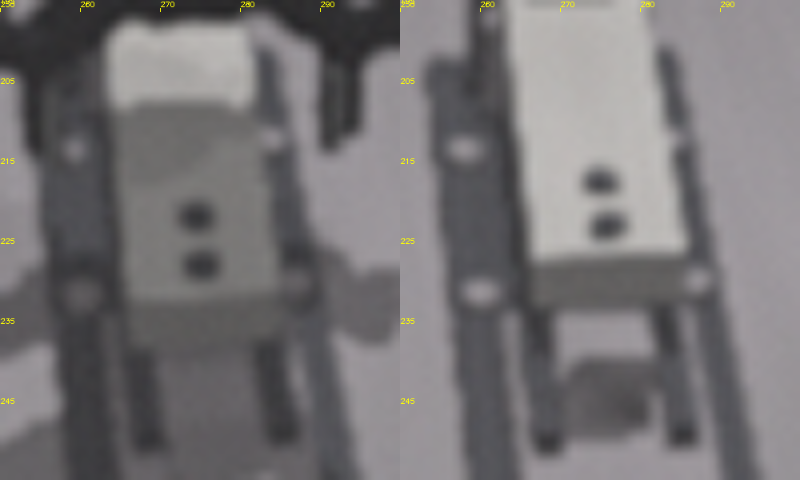

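View pics/cd.png

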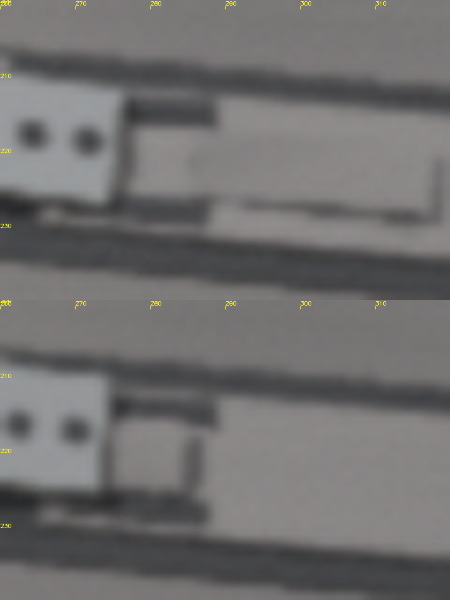

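```bash
python3 - <<'E'
from h import *
def S(P): d=P-SO; return np.c_[d@sx,d@sy]*1e3
for a,b in [((275.1,232.5),(275.1,219.3)),((275.7,226.8),(272.8,217.8))]:
    p,e=tri(a,b); print(S(p[None]),p[2],e)
print('butt now',S(onz('top',[(283.9,221)],.053)),'butt before',S(onz('top',[(317.7,225.5)],.053)))
g=cv2.imread('pics/side17.png',0); print(g[190:200,270])
E
```

```text
[[-73.9338  -0.0496]] 0.04957552996635234 0.0002616068909218822
[[-66.9463  -2.02  ]] 0.061987771669891056 0.0004883313840830694
butt now [[-101.4365    3.4164]] butt before [[-205.8259    7.7108]]
[ 81  60  67  98 127 161 178 181 178 177]
```

Correcting for the bias seen against the known sloping seat, the low end is about 1.7 mm short of level (about 0.6°). The butt stands about 34.5 mm out against the 28 wanted. Both say roughly 6.5–7 mm more push.

```bash
python3 - <<'E'
from h import *
plan(st(-.150,.001,.10),Rp(sx,0),7)
E
```

```text
t 21.43 q [ 0.368  -0.2486 -0.1167  2.1168 -0.0401  1.2784  0.2063] p [ 0.3563 -0.1076  0.1923] F [ 0.3636 -0.4267  0.1092] op 0.0002
dist mm 33.46643232991098 rot/row 0.001915953520850687
0 [16.6 25.9 13.2] [-0.0006 -0.0015  0.0009]
1 [16.6 25.8 13.2] [-0.0006 -0.0015  0.0009]
2 [16.7 25.8 13.2] [-0.0006 -0.0015  0.0009]
3 [16.7 25.8 13.2] [-0.0006 -0.0015  0.0009]
4 [16.8 25.8 13.2] [-0.0006 -0.0015  0.0009]
5 [16.8 25.8 13.2] [-0.0006 -0.0015  0.0009]
6 [16.9 25.7 13.2] [-0.0006 -0.0015  0.0009]
```

{"fn": "arm_command", "kwargs": {
  "motion": [
    {"dx": 15,"dy": 26,"dz": 10,"rx": 0,"ry": -0.0015,"rz": 0},
    {"dx": 15,"dy": 26,"dz": 12,"rx": 0,"ry": -0.0015,"rz": 0},
    {"dx": 15,"dy": 26,"dz": 12,"rx": 0,"ry": -0.0015,"rz": 0},
    {"dx": 15,"dy": 26,"dz": 12,"rx": 0,"ry": -0.0015,"rz": 0},
    {"dx": 15,"dy": 26,"dz": 12,"rx": 0,"ry": -0.0015,"rz": 0},
    {"dx": 15,"dy": 25,"dz": 12,"rx": 0,"ry": -0.0015,"rz": 0},
    {"dx": 15,"dy": 22,"dz": 12,"rx": 0,"ry": -0.0015,"rz": 0},
    {"dx": 0,"dy": 0,"dz": 0,"rx": 0,"ry": 0,"rz": 0}
  ]
}}

```text
t: 22.42
eef_pos: [0.5487, 0.005, 0.1042]
tcp_rot: [0.724, 0.689, 0.004, -0.007]
contact_force: [-0.9, -0.3, -0.3]
opening: -0.0001
```

```bash
python3 - <<'E'
from h import *
plan(st(-.135,.001,.044),Rp(sx,0),4)
E
```

```text
t 22.43 q [ 0.2044  0.2236 -0.2815  1.8454  0.0522  1.0835 -0.1446] p [0.5487 0.005  0.1042] F [-0.8924 -0.3444 -0.2691] op -0.0001
dist mm 15.231857190422522 rot/row 0.0058410868133679525
0 [ 1.8 -1.  15.1] [-0.001  -0.0038  0.0043]
1 [ 1.9 -1.1 15.1] [-0.001  -0.0038  0.0043]
2 [ 1.9 -1.1 15.1] [-0.001  -0.0038  0.0043]
3 [ 2.  -1.1 15.1] [-0.001  -0.0038  0.0043]
```

{"fn": "arm_command", "kwargs": {
  "motion": [
    {"dx": 1,"dy": -1,"dz": 14,"rx": -0.001,"ry": -0.004,"rz": 0.004},
    {"dx": 1,"dy": -1,"dz": 14,"rx": -0.001,"ry": -0.004,"rz": 0.004},
    {"dx": 1,"dy": -1,"dz": 14,"rx": -0.001,"ry": -0.004,"rz": 0.004},
    {"dx": 1,"dy": -1,"dz": 10,"rx": -0.001,"ry": -0.004,"rz": 0.004},
    {"dx": 0,"dy": 0,"dz": 0,"rx": 0,"ry": 0,"rz": 0}
  ]
}}

```text
t: 23.05
eef_pos: [0.5423, 0.0099, 0.0476]
tcp_rot: [0.731, 0.683, -0.001, -0.0]
contact_force: [0.2, -0.2, 0.9]
opening: -0.0001
```

```bash
python3 - <<'E'
from h import *
s=arm.sense(); print((s['eef_pos']-SO)@sx,(s['eef_pos']-SO)@sy)
plan(st(-.105,.001,.042),Rp(sx,0),5)
E
```

```text
-0.1385947246616777 0.003248329951277891
t 23.05 q [ 0.178   0.2784 -0.2772  1.9073  0.0925  0.9707 -0.209 ] p [0.5423 0.0099 0.0476] F [ 0.1714 -0.2129  0.9259] op -0.0001
dist mm 6.827644219448272 rot/row 0.0005873422105964965
0 [6.7 0.4 1.1] [-0.0005  0.0003 -0.0001]
1 [6.7 0.4 1.1] [-0.0005  0.0003 -0.0001]
2 [6.7 0.4 1.1] [-0.0005  0.0003 -0.0001]
3 [6.7 0.4 1.1] [-0.0005  0.0003 -0.0001]
4 [6.7 0.4 1.1] [-0.0005  0.0003 -0.0001]
```

{"fn": "arm_command", "kwargs": {
  "motion": [
    {"dx": 6,"dy": 0.4,"dz": 1.5,"rx": 0,"ry": 0,"rz": 0},
    {"dx": 6,"dy": 0.4,"dz": 1.5,"rx": 0,"ry": 0,"rz": 0},
    {"dx": 6,"dy": 0.4,"dz": 1,"rx": 0,"ry": 0,"rz": 0},
    {"dx": 6,"dy": 0.4,"dz": 0.5,"rx": 0,"ry": 0,"rz": 0},
    {"dx": 5,"dy": 0,"dz": 0,"rx": 0,"ry": 0,"rz": 0}
  ]
}}

```text
t: 23.68
eef_pos: [0.5475, 0.0381, 0.0444]
tcp_rot: [0.731, 0.682, -0.001, 0.002]
contact_force: [-1.2, -7.1, 0.6]
opening: -0.0
```

```bash
python3 - <<'E'
from h import *
s=arm.sense(); print((s['eef_pos']-SO)@sx,(s['eef_pos']-SO)@sy)
plan(st(-.105,.001,.042),Rp(sx,0),1)
E
```

```text
-0.11017107021863941 -0.00010013967328395655
t 23.68 q [ 0.1352  0.2944 -0.2904  1.8958  0.1067  0.966  -0.2729] p [0.5475 0.0381 0.0444] F [-1.1716 -7.0863  0.5534] op -0.0000
dist mm 5.8017067906532445 rot/row 0.004874916312430628
0 [ 5.2 -1.1  2.4] [ 0.0006  0.0045 -0.0018]
```

Back in contact. The last 5 mm or so.

{"fn": "arm_command", "kwargs": {
  "motion": [
    {"dx": 5,"dy": -0.5,"dz": 0,"rx": 0,"ry": 0.003,"rz": 0},
    {"dx": 4,"dy": -0.3,"dz": 0,"rx": 0,"ry": 0.002,"rz": 0}
  ]
}}

```text
t: 23.92
eef_pos: [0.5475, 0.0409, 0.0444]
tcp_rot: [0.732, 0.681, -0.003, 0.003]
contact_force: [-0.0, -6.8, 1.3]
opening: 0.0001
```

```bash
python3 - <<'E'
from h import *
s=arm.sense(); print((s['eef_pos']-SO)@sx,(s['eef_pos']-SO)@sy,s['contact_force'])
E
```

```text
-0.10733265987263099 8.545394583583818e-05 [-0.0179 -6.7931  1.3408]
```

{"fn": "arm_command", "kwargs": {
  "motion": [
    {"dx": 5,"dy": 0,"dz": 0,"rx": 0,"ry": 0.003,"rz": 0}
  ]
}}

```text
t: 24.05
eef_pos: [0.5479, 0.0422, 0.0445]
tcp_rot: [0.733, 0.68, -0.003, 0.003]
contact_force: [-0.3, -7.6, 1.0]
opening: -0.0004
```

{"fn": "arm_command", "kwargs": {
  "motion": [
    {"dx": -6,"dy": 0,"dz": 0,"rx": 0,"ry": 0,"rz": 0},
    {"dx": -20,"dy": 0,"dz": -10,"rx": 0,"ry": 0,"rz": 0},
    {"dx": -40,"dy": 0,"dz": -30,"rx": 0,"ry": 0,"rz": 0},
    {"dx": -50,"dy": 0,"dz": -30,"rx": 0,"ry": 0,"rz": 0},
    {"dx": -30,"dy": -40,"dz": -40,"rx": 0,"ry": 0,"rz": 0},
    {"dx": -20,"dy": -50,"dz": -30,"rx": 0,"ry": 0,"rz": 0},
    {"dx": 0,"dy": -55,"dz": -10,"rx": 0,"ry": 0,"rz": 0},
    {"dx": 0,"dy": -30,"dz": 0,"rx": 0,"ry": 0,"rz": 0}
  ]
}}

```text
t: 25.05
eef_pos: [0.3601, -0.1121, 0.1995]
tcp_rot: [0.732, 0.681, -0.0, 0.003]
contact_force: [0.9, -0.7, 0.4]
opening: -0.0001
```

```bash
python3 - <<'E'
from h import *
for n in('side','top'): cv2.imwrite(f'pics/{n}18.png',arm.capture(n)[:,:,::-1])
crop('pics/side18.png',250,180,50,75,8,'pics/b.png')
crop('pics/top18.png',205,195,90,45,8,'pics/d.png')
g2=cv2.imread('pics/side18.png',0);print(g2[220:258,276])
u=cv2.imread('pics/top18.png',0);print(u[214,262:300]);print(u[219,262:300])
E
```

```text
[154 116  82  84 135 162 140 103  94  96  95  94  98 129 149 151 148 123
  94  89  87  85  83  82  81  83  88 104 131 148 149 149 150 149 150 150
 151 151]
[113 122 141 148 150 150 144 140 140 145 149 141 103  64  59  69  75  77
  76  75  72  72  74  74  74  77  90 119 131 134 135 131 131 129 129 127
 127 125]
[144 146 149 149 150 146 139 130 133 140 136 110  96 117 128 130 132 132
 133 130 117  99  99 120 133 135 135 136 136 137 137 137 136 135 135 135
 136 134]
```

View pics/b.png

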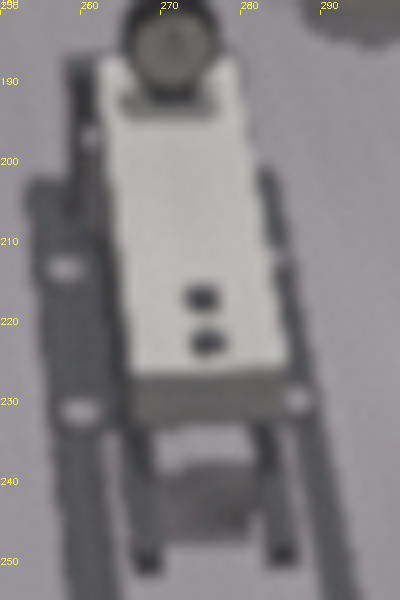

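View pics/d.png

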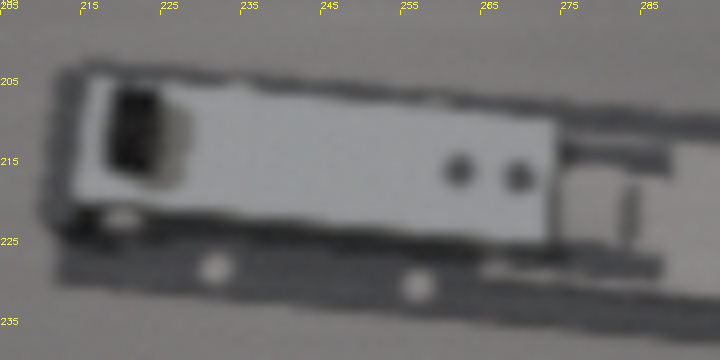

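View pics/top18.png

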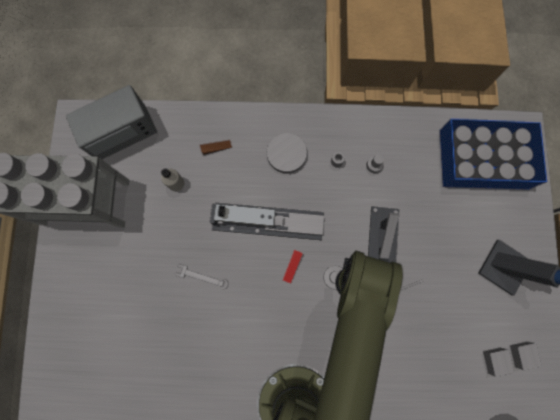

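The butt moved 6 mm further and now stands about 26–28.5 mm out from the bar's end, which is a level error of about 0.2° against the 1° allowed. The bar is centred and against the stop, and the bystanders are where they were. Handing in.

```bash
python3 - <<'E'
from rig import arm
print(arm.sense()['t'],arm.close_job())
E
```

```text
the job is handed in; nothing more can be done
25.15 None
```

The bar is on the stand, released and as near level as I could measure. I handed the job in at about 25 s of the 69 s allowed; no verdict was reported.

**What I did:** I gripped the bar across its width at the middle and lifted it off the holder. I lowered it onto the crest and rails about 4 mm from the stop and let go. I then pushed the wedge with the shut fingertips at roughly 3–10 N, which also slid the bar up against the stop.

**Last checks:**
- **Position:** the bar's centre line is within about 2 mm of the stand's, and its dial end is at the stop.
- **Level:** the wedge butt stands about 28.5 mm out from the bar's end by camera, or about 25.5 mm by tool position; the target is 28. That puts the level error at about 0.2°, against 1° allowed.
- **Surroundings:** the bystanders and look-alikes look unmoved in the last top view, except the ones hidden by the arm. The tool is clear of everything.

**What went wrong or disagreed:**
- **Closing early:** I told the fingers to shut as they began to retract from the bar. The next pictures showed the bar undisturbed.
- **Height readings:** camera heights for the low end read about 4 mm low against the known seat. I used that seat as the reference for the first levelling estimate.
- **Butt position:** after the first push the side camera put the butt about 4–5 mm farther out than the top camera did. If it is right, the bar is still about 0.4° from level.
- **Push force:** it briefly reached 9.5 N, above the 2–8 N stated.

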